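Lock a bayonet lamp module into a microscope light source

TASK

Fit the blue lamp module into the round bayonet socket on top of the white light-source box: set its lugs into the socket's slots, press it down against the spring until it bottoms, twist it a quarter turn clockwise (seen from above) and let it rise so that it stays locked, then let go of it. Press firmly but never force it: the socket cracks if rammed or wrenched. Leave the orange module, the bottle and the dishes where they stand.

Things in the scene. Friction and masses are not known exactly. Their poses are not given: they have to be found in the camera images.
- lamp: blue lamp module, loose, upright on the bench, 0.15-0.23 kg, 74 mm tall, same after a half turn. Origin: centre of underside; z up its axis. Barrel 34 mm dia., z 0-24 mm (foot tapers to 30 mm over the lowest 3 mm). Two brass lugs along +x and -x reach 25 mm from the axis, 6 mm wide (y), z 3-8 mm. Ribbed head 47 mm dia., z 24-44 mm; the grip bar stands on it
- lamp_bar (a point): middle of the blue grip bar on the module, 59 mm above the module's underside, on its axis. The bar is 44 mm long along the module's x (in line with the lugs), 14 mm thick along y, 30 mm tall (z 44 to 74 mm of the module)
- spare: the orange lamp module, same shape as the blue one; it stays where it stands. Origin: centre of its underside
- bottle: amber bottle, 52 mm in diameter, 110 mm tall; stays where it stands. Origin: centre of its underside
- dishes: stack of two clear dishes, 64 mm in diameter, 38 mm tall; stays where it stands. Origin: centre of its underside
- house: light-source box, white, fixed, 200 x 180 x 85 mm (x, y, z), slits on its lid. Origin: centre of underside; z up. In mid-lid a black and steel bayonet ring, 67 mm outer dia., bore 36.6 mm. The ring is clamped at a height that differs each time and is NOT measured: its flat upper face lies 4 to 28 mm above the lid. The socket breaks if the contact force on it exceeds 35 N
- socket (a point): the point on the socket's axis level with the house's lid, 85 mm above the house's underside. Depths below the ring's (unmeasured) upper face: plunger top at rest 9 mm; lugs free to turn when the module's underside is 16 mm or more down; hard bottom 18.5 mm; locked, the module's underside is 13 mm down, as the spring lifts the lugs 3 mm into notches
- slot (a point): one of the two lug slots, on the house's +x side of the bore at lid level, 22 mm from the socket's axis; the other is opposite, on -x. Each is 9 mm wide, marked by a red dot on the ring. From the slots the module turns only clockwise seen from above, to a stop a quarter turn on (5 degrees of play either way); then its grip bar lies along the house's y axis
- plunger (a joint): spring plunger at the bottom of the socket, a brass disc 28 mm in diameter; 0 = up at rest, grows in metres as it is pressed down. 3.6 N to start moving (more than the module's weight), then 0.6 N per mm: 7.8 N at 7 mm (lugs free to turn), 9.3 N at 9.5 mm (hard bottom); about 4 mm when a module is locked
There are look-alikes about, which are no part of the job. Several things look just like the lamp: the one meant starts farthest to the robot's left.

How it is judged:
By the outcome, as a careful person would: the job done as asked, in the order asked, and still so for the second after the job is handed in, with the robot touching nothing.
It also fails if it takes over 64 s, if anything falls off the work surface, if the arm or the gripper's body presses on something with over 40 N, if the wrist force passes 120 N, or if a joint passes its speed limit or range.

ROBOT

A 7-joint arm with a two-finger parallel gripper is mounted at the origin on the work surface. World frame = base frame: x ahead of the robot, y to its left, z up, the work surface at z = 0. Lengths are in mm, angles in degrees, forces in N, time in s.
With the tool pointing down it reaches from about 425 to 950 mm from the base axis. Payload 4.7 kg.
Tool frame: the origin (TCP) lies between the finger pads; the fingertips stand 14 mm ahead of it and the grasp point (between the pads) lies 5 mm behind it (robot.nose_length is the distance from the TCP to the fingertips, in mm); x points along the fingers, y is the direction in which the jaws open and shut, and the axes are right-handed (so a half turn about x gives the same grasp; the last joint's range is limited). The gripper opens to 87 mm and grips with 3 to 60 N. Pads are 19 mm wide; open, the fingers measure 117 mm over their backs; the gripper's body (75 mm by 190 mm) begins 51 mm behind the grasp point.
Start: joints at [66.698, 26.849, -2.785, 87.806, 1.381, 65.374, -4.715], TCP at [249.038, -627.398, 236.573] pointing down, gripper open.
Joint ranges: [-148.3, 148.3], [-19.14, 114.17], [-79.39, 73.82], [5.75, 140.21], [-59.74, 239.74], [12.07, 113.84], [-152.46, 152.46]. Speed limits (degrees/s): [147.25, 147.25, 180, 180, 180, 180, 180].

INTERFACE

Orientations are given as a 3x3 rotation matrix whose columns are the frame's x, y, z axes.
In Python, from cell import status, vision, workorder, spotter, robot gives the robot as it stands.
- The arm moves only by the tool play_rows, never from a script. Its argument "commands" is a list of rows, each an object with "jaw": the opening, from 0 (shut) to 1 (fully open); "translation": the shift along the world's x, y, z in m, a list of three; "rotation": the turn, a rotation vector about the world's x, y, z in degrees, a list of three. In form: [{"jaw": jaw, "translation": [dx, dy, dz], "rotation": [ax, ay, az]}, ...]. A call has 1 to 5 rows; each row shifts and turns the commanded pose from where the row before left it; what a row does not reach is not made up. A row lasts 1/12 s, in which the tool goes at most 41.7 mm and 7.16 degrees, less where a joint would pass 70% of its speed; a pose out of reach is approached as far as the arm can. A call is refused whole if a number of a shift passes 0.0417 or a number of a turn 7.16, either way. A call with a gripper value outside its range is refused whole. The fingers move at their own pace and stop on an object; "newtons" is the grip in N (left out, the last holds). Time passes only in rows, so rows that do not move let the fingers close. It gives the time, the measured TCP pose, the force and the opening at its end, in the units of the state.
- status.observe(): the state, without advancing time (a new reading comes with each control period).
- vision.grab_frame(name): name is "scene" or "top"; returns (picture, depth): 400x640x3 uint8, red, green, blue; 400x640 float32, mm along the optical axis (not along the pixel's ray), 0 where there is no reading.
- vision.get_calibration(name): a dict with "fx", "fy", "cx", "cy" (pixels), "dist_coeffs" ([k1, k2, p1, p2, k3] as OpenCV has them; the pictures are not rectified), "xyz" and "orientation" of the camera in the world. Camera axes: x right, y up, looking along -z (the intrinsics and any distortion apply to the point x, -y, -z); pixel columns grow to the right and rows downward; lengths in mm; the calibration is good to about 2 mm. A picture is of the moment at which its call begins. get_calibration takes no time and is no camera call.
- workorder.close_job(): hands the job in, once; it reports no verdict.
Trained networks look in the newest picture that a camera, given by its name, has taken for a name from the list of things; names that differ only in an ending like _2 or _b are one class to them, and where a whole thing is asked for, a point or a joint stands for the part that bears it (a point fixed in the world has none). Each returns a list of dicts, best first, with "confidence" (0 to 1); they miss things now and then, are a little off and sometimes report something else, mostly with a low value. They report only what shows in the picture. A call takes as long as a camera call. They do not tell look-alikes from the thing itself.
- spotter.look_for(camera, target): "rect" ([left, top, right, bottom] in pixels, round what is visible of it).
- spotter.outline_of(camera, target): "region" (400x640 bool, what is visible of it) and "rect" ([left, top, right, bottom] in pixels, round what is visible of it).
- spotter.mark_of(camera, target): "at" ([column, row] in pixels: a listed point, or the origin of a listed thing).
The state is a dict: "time_s": time; "joint_positions": joint angles; "qd": joint speeds; "tau": joint torques, N m; "tool_pos": TCP position; "eef_rot": TCP orientation; "ft_force": force on the tool from outside, world axes, zero at the start; "ft_torque": the same for the moment, N m; "gripper_width": finger opening in mm.
Only numpy, scipy, OpenCV 4.12 (cv2) and the standard library are available. Lean on these libraries where they do the work, as an engineer would, in place of code of your own. Each camera call takes 0.05 s, during which the arm holds its last target.

## Working session

There is one attempt and no reset: what is moved stays moved. The work goes in short steps, Python scripts to look and compute and a tool call to move; the robot and the scene stay as the last step left them, time stands still between calls to the robot, and variables do not carry over. Pictures are saved under pics/ and viewed, and the job is handed in when it is done.

Besides the shell and the picture viewer there is one more tool, called after "Call:" as name(argument=value, ...), one argument or row to a line, values as JSON. play_rows: Moves the arm, as the interface text tells. Its arguments: {"type":"object","properties":{"commands":{"type":"array","items":{"type":"object","properties":{"jaw":{"type":"number"},"translation":{"type":"array","items":{"type":"number"}},"rotation":{"type":"array","items":{"type":"number"}}}}},"newtons":{"type":"number"}},"required":["commands"]}

```bash
ls; mkdir -p pics
cat > h.py <<'E'
import numpy as np, cv2
from cell import status, vision, workorder, spotter, robot
def cal(n):
    c=vision.get_calibration(n); K=np.array([[c['fx'],0,c['cx']],[0,c['fy'],c['cy']],[0,0,1.]])
    return K,np.array(c['dist_coeffs'],float),np.array(c['xyz'],float),np.array(c['orientation'],float).reshape(3,3)
F=np.diag([1,-1,-1.])
def ray(n,px):
    K,d,t,R=cal(n); p=cv2.undistortPoints(np.array(px,float).reshape(-1,1,2),K,d).reshape(-1,2)
    v=np.c_[p,np.ones(len(p))]@F@R.T
    return t,v   # multiply by depth
def at_depth(n,px,dep):
    t,v=ray(n,px); return t+v*np.array(dep).reshape(-1,1)
def at_z(n,px,z):
    t,v=ray(n,px); return t+v*((z-t[2])/v[:,2])[:,None]
def cloud(n,D):
    h,w=D.shape; g=np.stack(np.meshgrid(np.arange(w),np.arange(h)),-1).reshape(-1,2)
    P=at_depth(n,g,D.reshape(-1)).reshape(h,w,3); P[D<=0]=np.nan; return P
def proj(n,X):
    K,d,t,R=cal(n); Xc=(np.array(X,float).reshape(-1,3)-t)@R@F
    return cv2.projectPoints(Xc,np.zeros(3),np.zeros(3),K,d)[0].reshape(-1,2)
E
python3 - <<'E'
from h import *
for n in('scene','top'):
    I,D=vision.grab_frame(n); cv2.imwrite(f'pics/{n}0.png',I[:,:,::-1]); np.savez(f'{n}0.npz',I=I,D=D)
    K,d,t,R=cal(n); print(n,K[0,0],d,t,R.round(3).tolist())
    for w in('lamp','house','socket','slot','lamp_bar','spare','bottle','dishes'):
        print(w,[(np.round(m['at']).tolist(),round(m['confidence'],2)) for m in spotter.mark_of(n,w)])
s=status.observe();print(s)
E
```

```text
pics
scene 492.99723363454217 [0.03113493 0.         0.         0.         0.        ] [1215.48704517  128.23390446  818.24830554] [[-0.107, -0.746, 0.657], [0.994, -0.068, 0.085], [-0.019, 0.662, 0.749]]
lamp [([424.0, 188.0], 0.87), ([388.0, 154.0], 0.66), ([381.0, 182.0], 0.65), ([392.0, 209.0], 0.57)]
house [([196.0, 196.0], 0.72), ([188.0, 171.0], 0.19)]
socket [([189.0, 172.0], 0.87)]
slot [([186.0, 179.0], 0.58)]
lamp_bar [([390.0, 138.0], 0.96), ([394.0, 194.0], 0.83), ([428.0, 169.0], 0.79), ([385.0, 163.0], 0.65)]
spare [([339.0, 192.0], 0.91)]
bottle [([294.0, 306.0], 0.93)]
dishes [([421.0, 299.0], 0.61)]
top 519.2142331773877 [-0.16214946  0.          0.          0.          0.        ] [ 433.69523226   43.3423     1016.62680421] [[0.027, 0.986, -0.164], [-0.999, 0.03, 0.014], [0.018, 0.164, 0.986]]
lamp [([218.0, 321.0], 0.97), ([228.0, 278.0], 0.77), ([222.0, 236.0], 0.72)]
house [([436.0, 242.0], 0.79)]
socket [([450.0, 239.0], 0.59), ([276.0, 260.0], 0.25)]
slot [([447.0, 229.0], 0.72)]
lamp_bar [([213.0, 323.0], 0.83), ([216.0, 236.0], 0.72), ([224.0, 280.0], 0.57),
[... 253 characters left out ...]
     65.37459626, -4.71660928]), 'qd': array([-0.00271024, -0.06604963,  0.01070277, -0.03576254,  0.10554619,
        0.0774301 , -0.04987763]), 'tau': array([ 5.66630624e-04, -5.07826352e+01, -8.05096398e-02, -2.36456895e+01,
       -6.12400426e-02,  3.10513785e-02,  1.37779043e-05]), 'tool_pos': array([ 249.06739278, -627.38056459,  236.59156777]), 'eef_rot': array([[ 9.35756463e-05,  3.68904438e-01, -9.29467324e-01],
       [-6.80410572e-05, -9.29467324e-01, -3.68904444e-01],
       [-9.99999993e-01,  9.77624112e-05, -6.18748576e-05]]), 'ft_force': array([0.02272262, 0.21931233, 0.26091584]), 'ft_torque': array([ 0.021076  , -0.03280189, -0.04655915]), 'gripper_width': 87.12712673512327}
```

View pictures.

View pics/scene0.png

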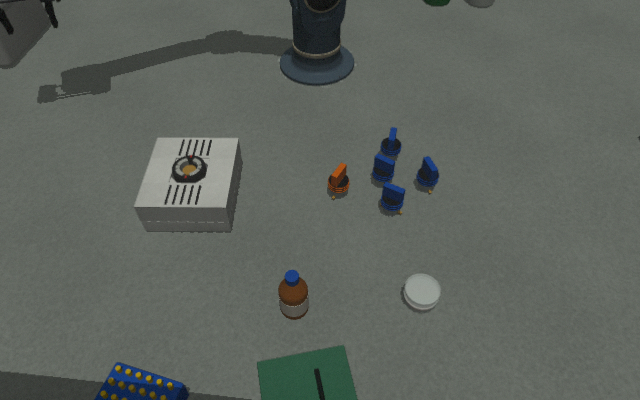

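View pics/top0.png

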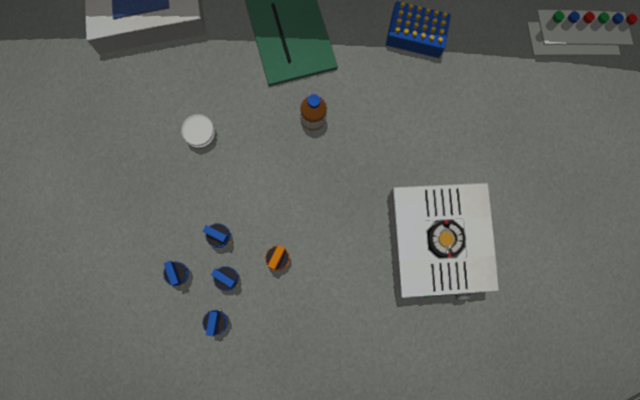

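Run:
```python
from h import *
for px in ([424,188],[388,154],[381,182],[392,209],[339,192]): print('scene',px,at_z('scene',[px],0).round(0))
for px in ([218,321],[228,278],[222,236],[173,275],[278,260]): print('top',px,at_z('top',[px],0 ).round(0))
I=np.load('top0.npz')['I'];cv2.imwrite('pics/top_crop.png',cv2.resize(I[200:350,130:330,::-1],None,fx=4,fy=4,interpolation=2))
I=np.load('scene0.npz')['I'];cv2.imwrite('pics/sc_crop.png',cv2.resize(I[110:240,310:470,::-1],None,fx=4.5,fy=4.5,interpolation=2))
```

```text
scene [424, 188] [[462. 285.  -0.]]
scene [388, 154] [[360. 205.   0.]]
scene [381, 182] [[452. 190.  -0.]]
scene [392, 209] [[529. 214.   0.]]
scene [339, 192] [[491.  98.  -0.]]
top [218, 321] [[368. 209.   0.]]
top [228, 278] [[452. 193.   0.]]
top [222, 236] [[533. 209.   0.]]
top [173, 275] [[453. 302.   0.]]
top [278, 260] [[490.  97.   0.]]
```

Run:
```python
from h import *
for n in('top','scene'):
    z=np.load(n+'0.npz'); I,D=z['I'],z['D']; P=cloud(n,D)
    hsv=cv2.cvtColor(I,cv2.COLOR_RGB2HSV)
    m=(hsv[...,0]>100)&(hsv[...,0]<130)&(hsv[...,1]>120)
    sel=m&(np.hypot(P[...,0]-462,P[...,1]-288)<45)
    X=P[sel]; print(n,len(X))
    b=X[X[:,2]>50]; h=X[(X[:,2]>20)&(X[:,2]<50)]
    top=X[X[:,2]>68]
    print('z',np.percentile(X[:,2],[5,50,95,99]).round(1),'bar n',len(b))
    for nm,q in(('bar',b),('top',top)):
        if len(q)<5: continue
        r=cv2.minAreaRect((q[:,:2]).astype(np.float32)); print(nm,r,q.mean(0).round(1))
        c=q[:,:2]-q[:,:2].mean(0);w,v=np.linalg.eigh(c.T@c);print(np.degrees(np.arctan2(v[1,1],v[0,1])))
    # house
    hs=(P[...,2]>70)&(np.hypot(P[...,0]-520,P[...,1]+232)<200)
    q=P[hs]; zz=q[:,2]; print('house z hist',np.histogram(zz,bins=np.arange(70,125,3)))
    lid=q[(zz>78)&(zz<92)]; print('lid rect',cv2.minAreaRect(lid[:,:2].astype(np.float32)),np.median(lid[:,2]))
    rg=q[zz>93]; print('ring',rg.mean(0), cv2.minEnclosingCircle(rg[:,:2].astype(np.float32)))
I=np.load('top0.npz')['I'];cv2.imwrite('pics/lampc.png',cv2.resize(I[245:300,145:210,::-1],None,fx=8,fy=8,interpolation=2))
cv2.imwrite('pics/ring.png',cv2.resize(I[175:305,380:510,::-1],None,fx=5,fy=5,interpolation=2)[:600])
```

```text
top 319
z [35.6 73.  77.4 78.6] bar n 252
bar ((455.62945556640625, 287.651611328125), (43.4410400390625, 15.363421440124512), 24.366661071777344) [455.1 286.   71.8]
-157.01908542946617
top ((455.7000427246094, 287.94000244140625), (43.034828186035156, 15.302191734313965), 23.4315242767334) [455.6 287.3  74.7]
-157.17396874893413
house z hist (array([  50,   64,   67,  226, 3210, 5327,  730,  106,  407,  183,    5,
          0,    0,    0,    0,    0,    0,    0]), array([ 70,  73,  76,  79,  82,  85,  88,  91,  94,  97, 100, 103, 106,
       109, 112, 115, 118, 121, 124]))
lid rect ((532.0528564453125, -211.9375), (202.23228454589844, 182.32101440429688), 4.861083984375) 85.60568307722838
ring [ 531.08624267 -211.56299388   96.15640518] ((531.3980712890625, -212.0338897705078), 34.70313262939453)
scene 326
z [29.6 58.3 74.3 75.8] bar n 198
bar ((458.32965087890625, 286.43072509765625), (45.66463851928711, 14.930595397949219), 21.650787353515625) [463.1 286.6  67. ]
-155.4983527293197
top ((458.32965087890625, 286.43072509765625), (45.66463851928711, 14.930595397949219), 21.650787353515625) [459.8 286.6  72.3]
-157.9650605099425
house z hist (array([ 131,  126,  153,  451, 3526, 1604,   73,  161,  267,   21,    0,
          0,    0,    0,    0,    0,    0,    0]), array([ 70,  73,  76,  79,  82,  85,  88,  91,  94,  97, 100, 103, 106,
       109, 112, 115, 118, 121, 124]))
lid rect ((532.47509765625, -213.46783447265625), (205.18194580078125, 182.3358612060547), 4.837007522583008) 84.19053339148763
ring [ 534.42267579 -212.50432149   94.93932793] ((534.0642700195312, -213.73927307128906), 35.244895935058594)
```

View pics/lampc.png

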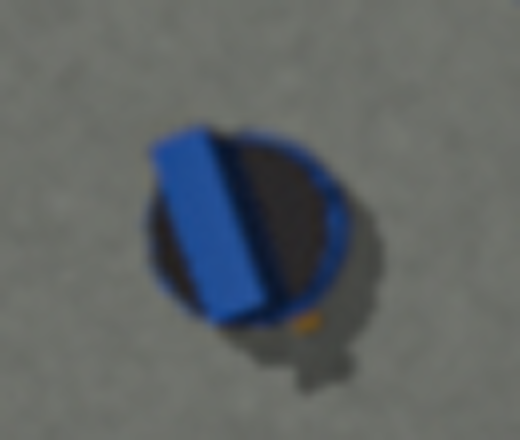

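View pics/ring.png

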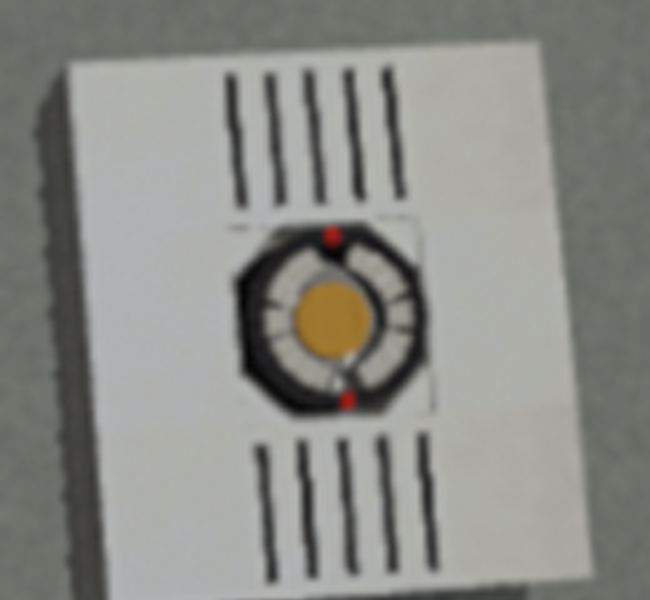

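Candidates for "lamp" in the top picture are the blue modules at (217,236), (176,273), (225,279) and (214,323). The orange one at (277,258) is the spare. Top-image left is +y, so the robot's leftmost is (176,273), at about (457,287). The crop shows a blue module with its bar at about 23°. The ring crop shows the red dots at the house's ±x. The ring centre is at about (532,-212) with its top at about z 96.

I'm starting the transfer along an arc outside the base.

Call:
play_rows(
  commands=[
    {"jaw":1,"translation":[0.028,0.029,0],"rotation":[0,0,7]},
    {"jaw":1,"translation":[0.028,0.029,0],"rotation":[0,0,7]},
    {"jaw":1,"translation":[0.028,0.029,0],"rotation":[0,0,7]},
    {"jaw":1,"translation":[0.028,0.029,0],"rotation":[0,0,7]},
    {"jaw":1,"translation":[0.028,0.029,0],"rotation":[0,0,7]},
  ],
)

```text
time_s: 1.32
tool_pos: [390.1, -480.9, 236.8]
eef_rot: [[0.0, 0.838, -0.545], [-0.0, -0.545, -0.838], [-1.0, 0.001, 0.0]]
ft_force: [0.9, -0.0, -0.4]
gripper_width: 87.2
```

Run:
```python
from h import *
z=np.load('top0.npz')
for n in('top','scene'):
    z=np.load(n+'0.npz'); I,D=z['I'],z['D']; P=cloud(n,D)
    hsv=cv2.cvtColor(I,cv2.COLOR_RGB2HSV)
    m=((hsv[...,0]<8)|(hsv[...,0]>172))&(hsv[...,1]>150)&(np.hypot(P[...,0]-532,P[...,1]+212)<45)
    k,l,s,c=cv2.connectedComponentsWithStats(m.astype(np.uint8))
    q=[at_z(n,[c[i]],96)[0] for i in range(1,k) if s[i,4]>3]; print(n,[(x.round(1)) for x in q],s[1:,4], np.mean(q,0))
    a=P[...,2]; R=(np.hypot(P[...,0]-532,P[...,1]+212)<36)
    print(np.histogram(a[R],bins=np.arange(76,104,2)))
s=status.observe(); print(s['tool_pos'],s['joint_positions'],s['time_s'])
```

```text
top [array([ 560.5, -209.7,   96. ]), array([ 501.9, -214.6,   96. ])] [10 10] [ 531.19919972 -212.14514657   96.        ]
(array([ 17,  13,  14,  21,  70, 103,  69,  37,  81, 245, 278,  67,   5]), array([ 76,  78,  80,  82,  84,  86,  88,  90,  92,  94,  96,  98, 100,
       102]))
scene [array([ 504.6, -215.5,   96. ]), array([ 562. , -210.1,   96. ])] [4 4] [ 533.30914606 -212.80647609   96.        ]
(array([ 16,  20,  31,  38,  84,  66,  35,  43, 139, 220,  67,   0,   0]), array([ 76,  78,  80,  82,  84,  86,  88,  90,  92,  94,  96,  98, 100,
       102]))
[ 390.08883039 -480.93519558  236.84816292] [ 57.22750876  22.31060626 -13.60778281  95.30365512   5.75567949
  63.03692414   8.96524666] 1.3167
```

Call:
play_rows(
  commands=[
    {"jaw":1,"translation":[0.025,0.032,0],"rotation":[0,0,7]},
    {"jaw":1,"translation":[0.025,0.032,0],"rotation":[0,0,7]},
    {"jaw":1,"translation":[0.025,0.032,0],"rotation":[0,0,7]},
    {"jaw":1,"translation":[0.025,0.032,0],"rotation":[0,0,7]},
    {"jaw":1,"translation":[0.025,0.032,0],"rotation":[0,0,7]},
  ],
)

```text
time_s: 1.73
tool_pos: [515.0, -320.8, 236.9]
eef_rot: [[0.001, 0.999, 0.035], [-0.001, 0.035, -0.999], [-1.0, 0.001, 0.001]]
ft_force: [0.1, -1.0, 0.4]
gripper_width: 87.1
```

Call:
play_rows(
  commands=[
    {"jaw":1,"translation":[0.015,0.038,0],"rotation":[0,0,7]},
    {"jaw":1,"translation":[0.015,0.038,0],"rotation":[0,0,7]},
    {"jaw":1,"translation":[0.015,0.038,0],"rotation":[0,0,7]},
    {"jaw":1,"translation":[0.01,0.04,0],"rotation":[0,0,7]},
    {"jaw":1,"translation":[0.0,0.04,0],"rotation":[0,0,7]},
  ],
)

```text
time_s: 2.15
tool_pos: [570.7, -126.3, 236.8]
eef_rot: [[0.002, 0.799, 0.602], [0.001, 0.602, -0.799], [-1.0, 0.002, 0.001]]
ft_force: [0.4, 0.2, -0.3]
gripper_width: 86.7
```

Call:
play_rows(
  commands=[
    {"jaw":1,"translation":[0,0.04,0],"rotation":[0,0,7]},
    {"jaw":1,"translation":[0,0.04,0],"rotation":[0,0,7]},
    {"jaw":1,"translation":[-0.01,0.04,0],"rotation":[0,0,7]},
    {"jaw":1,"translation":[-0.015,0.038,0],"rotation":[0,0,7]},
    {"jaw":1,"translation":[-0.015,0.038,0],"rotation":[0,0,7]},
  ],
)

```text
time_s: 2.57
tool_pos: [528.4, 69.5, 236.8]
eef_rot: [[0.001, 0.309, 0.951], [0.0, 0.951, -0.309], [-1.0, 0.0, 0.0]]
ft_force: [0.8, -0.3, 0.0]
gripper_width: 87.0
```

Call:
play_rows(
  commands=[
    {"jaw":1,"translation":[-0.015,0.038,0],"rotation":[0,0,7]},
    {"jaw":1,"translation":[-0.018,0.036,0],"rotation":[0,0,7]},
    {"jaw":1,"translation":[-0.018,0.036,0],"rotation":[0,0,7]},
    {"jaw":0.7,"translation":[-0.018,0.036,0],"rotation":[0,0,7]},
    {"jaw":0.7,"translation":[-0.018,0.036,0],"rotation":[0,0,7]},
  ],
)

```text
time_s: 2.98
tool_pos: [441.1, 250.9, 236.9]
eef_rot: [[0.001, -0.292, 0.957], [-0.0, 0.957, 0.292], [-1.0, -0.001, 0.001]]
ft_force: [0.3, 0.7, -0.6]
gripper_width: 80.0
```

Call:
play_rows(
  commands=[
    {"jaw":0.7,"translation":[0.008,0.018,-0.03],"rotation":[0,0,6]},
    {"jaw":0.7,"translation":[0.008,0.018,-0.03],"rotation":[0,0,0]},
    {"jaw":0.6,"translation":[0,0,-0.03],"rotation":[0,0,0]},
    {"jaw":0.6,"translation":[0,0,0],"rotation":[0,0,0]},
  ],
)

```text
time_s: 3.32
tool_pos: [455.5, 283.9, 141.6]
eef_rot: [[-0.009, -0.387, 0.922], [-0.005, 0.922, 0.387], [-1.0, -0.001, -0.01]]
ft_force: [-0.4, -1.6, -0.2]
gripper_width: 56.3
```

Run:
```python
from h import *
s=status.observe(); print(s['tool_pos'],s['joint_positions'],s['time_s'],s['gripper_width'])
for n in('scene','top'):
    I,D=vision.grab_frame(n); cv2.imwrite(f'pics/{n}1.png',I[:,:,::-1]); np.savez(f'{n}1.npz',I=I,D=D)
    c=proj(n,[[457,287,74]])[0].astype(int); print(c)
    x0=max(c[0]-70,0);y0=max(c[1]-60,0)
    cv2.imwrite(f'pics/{n}1c.png',cv2.resize(I[y0:c[1]+60,x0:c[0]+70,::-1],None,fx=5,fy=5,interpolation=2))
```

```text
[455.47103977 283.91881898 141.6324615 ] [  4.14896059  30.25872798 -53.5579078  109.75151508  29.27843393
  55.45956134  49.54267263] 3.3167 56.29574068163926
[430 162]
[171 272]
```

View pics/scene1c.png

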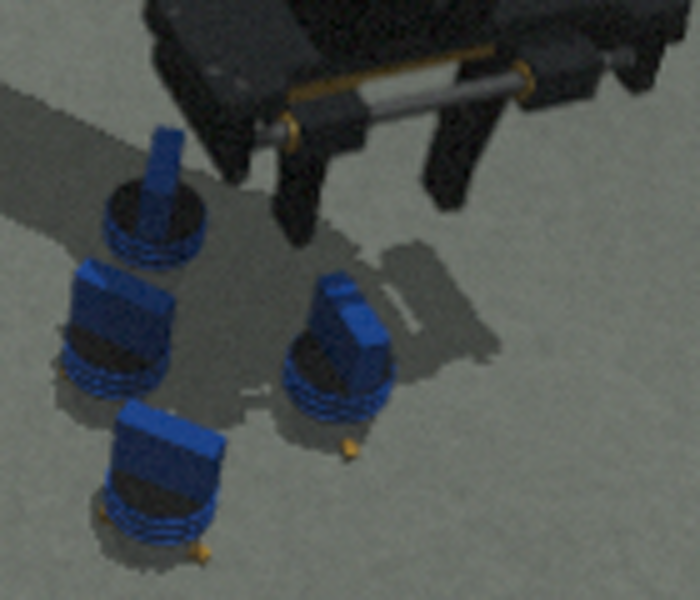

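View pics/top1c.png

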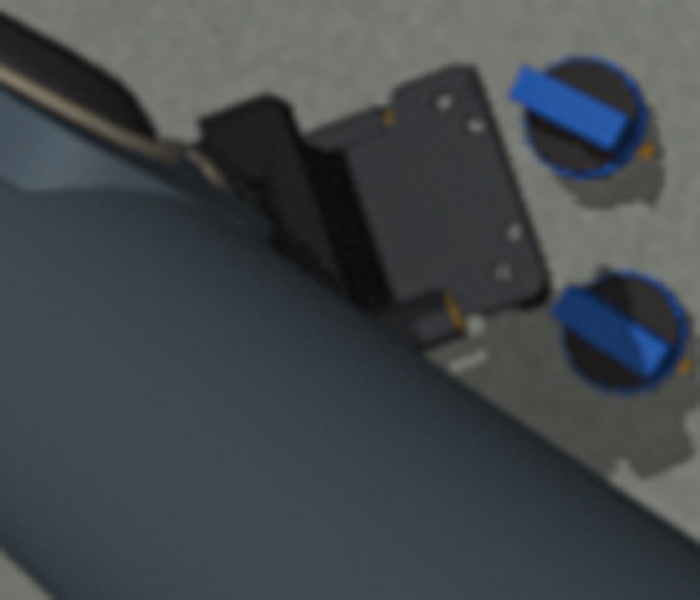

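Call:
play_rows(
  commands=[
    {"jaw":0.6,"translation":[0,0,0],"rotation":[0,0,0]},
  ],
)

```text
time_s: 3.5
tool_pos: [458.8, 285.9, 148.2]
eef_rot: [[0.002, -0.384, 0.923], [0.001, 0.923, 0.384], [-1.0, 0.0, 0.002]]
ft_force: [-0.1, 0.4, 0.8]
gripper_width: 52.7
```

Run:
```python
from h import *
s=status.observe(); print(s['tool_pos'],s['eef_rot'],s['joint_positions'],s['qd'],s['time_s'],s['gripper_width'])
```

```text
[458.78420376 285.90350777 148.19979288] [[ 1.90368047e-03 -3.84390678e-01  9.23168556e-01]
 [ 1.07031841e-03  9.23170483e-01  3.84389273e-01]
 [-9.99997615e-01  2.56329952e-04  2.16884203e-03]] [  4.41846043  29.80126161 -53.86955584 109.38091465  29.17904266
  55.53545153  49.6140191 ] [ 0.58602304 -1.01205599 -0.41692243 -0.48513403  0.26246542 -0.1409533
 -0.16993557] 3.5 52.71231516244657
```

Call:
play_rows(
  commands=[
    {"jaw":0.6,"translation":[0,0,-0.025],"rotation":[0,0,0]},
    {"jaw":0.6,"translation":[0,0,-0.02],"rotation":[0,0,0]},
    {"jaw":0.6,"translation":[0,0,-0.01],"rotation":[0,0,0]},
    {"jaw":0.6,"translation":[0,0,0],"rotation":[0,0,0]},
    {"jaw":0.6,"translation":[0,0,0],"rotation":[0,0,0]},
  ],
)

```text
time_s: 3.92
tool_pos: [458.7, 285.8, 92.9]
eef_rot: [[0.001, -0.384, 0.923], [0.001, 0.923, 0.384], [-1.0, 0.0, 0.002]]
ft_force: [0.0, 0.7, 0.9]
gripper_width: 51.9
```

Run:
```python
from h import *
s=status.observe(); print(s['tool_pos'],s['eef_rot'],s['joint_positions'],s['qd'],s['time_s'],s['gripper_width'])
for n in('scene',):
    I,D=vision.grab_frame(n); np.savez(f'{n}2.npz',I=I,D=D)
    c=proj(n,[[457,287,74]])[0].astype(int); print(c)
    x0=max(c[0]-50,0);y0=max(c[1]-50,0)
    cv2.imwrite(f'pics/{n}2c.png',cv2.resize(I[y0:c[1]+50,x0:c[0]+50,::-1],None,fx=6,fy=6,interpolation=2))
```

```text
[458.72918547 285.80407947  92.86222835] [[ 1.45166622e-03 -3.84442539e-01  9.23147782e-01]
 [ 8.21472783e-04  9.23148901e-01  3.84441713e-01]
 [-9.99998609e-01  2.00259730e-04  1.65591316e-03]] [  1.43132995  33.71887606 -50.3227403  111.92570455  33.83187201
  50.17888264  45.77746372] [ 0.09112537 -0.58504549 -0.74597992 -0.76930795  0.07110901 -0.12991137
  0.08039593] 3.9167 51.94650550155614
[430 162]
```

View pics/scene2c.png

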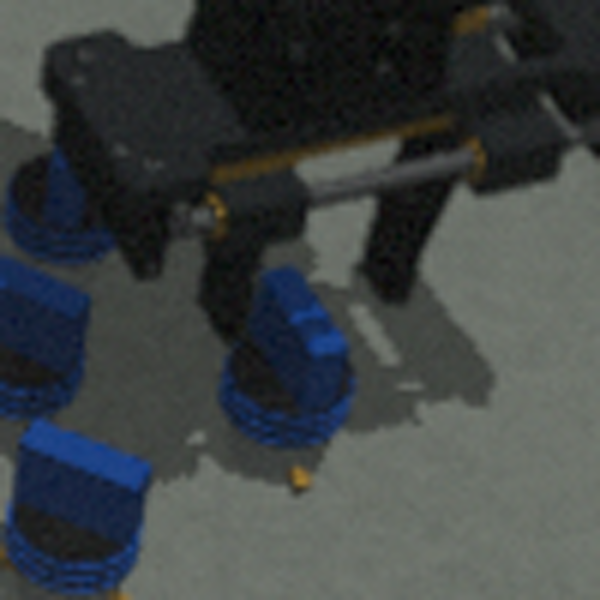

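Call:
play_rows(
  commands=[
    {"jaw":0.6,"translation":[-0.0015,0.001,-0.016],"rotation":[0,0,0]},
    {"jaw":0.6,"translation":[0,0,-0.01],"rotation":[0,0,0]},
    {"jaw":0.6,"translation":[0,0,-0.005],"rotation":[0,0,0]},
    {"jaw":0.6,"translation":[0,0,0],"rotation":[0,0,0]},
    {"jaw":0.6,"translation":[0,0,0],"rotation":[0,0,0]},
  ],
)

```text
time_s: 4.38
tool_pos: [456.7, 286.8, 60.9]
eef_rot: [[0.0, -0.385, 0.923], [0.0, 0.923, 0.385], [-1.0, 0.0, 0.0]]
ft_force: [0.7, 0.3, 0.5]
gripper_width: 51.9
```

Call:
play_rows(
  commands=[
    {"jaw":0.1,"translation":[0,0,0],"rotation":[0,0,0]},
    {"jaw":0.1,"translation":[0,0,0],"rotation":[0,0,0]},
    {"jaw":0.1,"translation":[0,0,0],"rotation":[0,0,0]},
    {"jaw":0.1,"translation":[0,0,0],"rotation":[0,0,0]},
    {"jaw":0.1,"translation":[0,0,0],"rotation":[0,0,0]},
  ],
  newtons=15,
)

```text
time_s: 4.8
tool_pos: [456.6, 286.7, 60.8]
eef_rot: [[0.0, -0.385, 0.923], [0.0, 0.923, 0.385], [-1.0, 0.0, 0.0]]
ft_force: [0.8, 0.1, 1.0]
gripper_width: 26.8
```

Call:
play_rows(
  commands=[
    {"jaw":0.0,"translation":[0,0,0],"rotation":[0,0,0]},
    {"jaw":0.0,"translation":[0,0,0],"rotation":[0,0,0]},
    {"jaw":0.0,"translation":[0,0,0],"rotation":[0,0,0]},
    {"jaw":0.0,"translation":[0,0,0],"rotation":[0,0,0]},
    {"jaw":0.0,"translation":[0,0,0],"rotation":[0,0,0]},
  ],
  newtons=45,
)

```text
time_s: 5.22
tool_pos: [456.5, 286.7, 60.5]
eef_rot: [[-0.0, -0.385, 0.923], [0.0, 0.923, 0.385], [-1.0, 0.0, -0.0]]
ft_force: [-0.3, -0.9, -0.3]
gripper_width: 13.7
```

Call:
play_rows(
  commands=[
    {"jaw":0.0,"translation":[0,0,0.01],"rotation":[0,0,0]},
    {"jaw":0.0,"translation":[0,0,0.03],"rotation":[0,0,0]},
    {"jaw":0.0,"translation":[0,0,0.035],"rotation":[0,0,0]},
    {"jaw":0.0,"translation":[0,0,0.035],"rotation":[0,0,0]},
    {"jaw":0.0,"translation":[0,0,0.02],"rotation":[0,0,0]},
  ],
)

```text
time_s: 5.63
tool_pos: [457.0, 287.8, 194.5]
eef_rot: [[0.003, -0.386, 0.923], [0.002, 0.923, 0.386], [-1.0, 0.001, 0.004]]
ft_force: [1.1, 0.4, -2.1]
gripper_width: 13.4
```

Call:
play_rows(
  commands=[
    {"jaw":0.0,"translation":[0.004,-0.02,0.005],"rotation":[0,0,-1]},
    {"jaw":0.0,"translation":[0.007,-0.032,0.005],"rotation":[0,0,-1.5]},
    {"jaw":0.0,"translation":[0.007,-0.035,0],"rotation":[0,0,-1.5]},
    {"jaw":0.0,"translation":[0.007,-0.035,0],"rotation":[0,0,-1.5]},
    {"jaw":0.0,"translation":[0.007,-0.035,0],"rotation":[0,0,-1.5]},
  ],
)

```text
time_s: 6.05
tool_pos: [488.2, 128.0, 201.1]
eef_rot: [[0.0, -0.269, 0.963], [-0.001, 0.963, 0.269], [-1.0, -0.001, -0.0]]
ft_force: [1.2, 0.7, -2.0]
gripper_width: 13.9
```

Run:
```python
from h import *
s=status.observe(); print(s['tool_pos'],s['joint_positions'],s['ft_force'],s['time_s'],s['gripper_width'])
```

```text
[488.171318   127.959123   201.09328865] [ 25.79162675  22.13871043 -56.21137757 110.70014599  21.60293581
  58.45800612  65.54960376] [ 1.1668857   0.68282713 -2.04394353] 6.05 13.87859715677463
```

Call:
play_rows(
  commands=[
    {"jaw":0.0,"translation":[0.006,-0.036,0],"rotation":[0,0,-1.5]},
    {"jaw":0.0,"translation":[0.006,-0.036,0],"rotation":[0,0,-1.5]},
    {"jaw":0.0,"translation":[0.006,-0.036,0],"rotation":[0,0,-1.5]},
    {"jaw":0.0,"translation":[0.006,-0.036,0],"rotation":[0,0,-1.5]},
    {"jaw":0.0,"translation":[0.004,-0.036,0],"rotation":[0,0,-1.5]},
  ],
)

```text
time_s: 6.47
tool_pos: [516.3, -52.2, 201.1]
eef_rot: [[0.0, -0.141, 0.99], [-0.0, 0.99, 0.141], [-1.0, -0.0, 0.0]]
ft_force: [0.2, 0.6, -1.5]
gripper_width: 13.6
```

Call:
play_rows(
  commands=[
    {"jaw":0.0,"translation":[0.004,-0.036,0],"rotation":[0,0,-1.5]},
    {"jaw":0.0,"translation":[0.004,-0.034,0],"rotation":[0,0,-1.5]},
    {"jaw":0.0,"translation":[0.004,-0.03,0],"rotation":[0,0,0]},
    {"jaw":0.0,"translation":[0.002,-0.02,0],"rotation":[0,0,0]},
    {"jaw":0.0,"translation":[0,0,0],"rotation":[0,0,0]},
  ],
)

```text
time_s: 6.88
tool_pos: [529.9, -176.8, 200.2]
eef_rot: [[-0.001, -0.081, 0.997], [-0.002, 0.997, 0.081], [-1.0, -0.002, -0.001]]
ft_force: [0.0, -1.0, -2.0]
gripper_width: 13.8
```

Run:
```python
from h import *
s=status.observe(); print(s['tool_pos'],s['eef_rot'],s['joint_positions'],s['ft_force'],s['time_s'],s['gripper_width'])
```

```text
[ 529.92974902 -176.79420191  200.20739487] [[-0.00113424 -0.08118396  0.99669849]
 [-0.0021286   0.99669707  0.08118142]
 [-0.99999709 -0.00202949 -0.0013033 ]] [ 51.32879849  25.52599181 -48.84049959 104.22339501  22.08137442
  60.29932401  88.69243059] [ 0.02855297 -0.95791684 -1.97450549] 6.8833 13.82457303162205
```

Call:
play_rows(
  commands=[
    {"jaw":0.0,"translation":[0,0,0],"rotation":[0,0,0]},
    {"jaw":0.0,"translation":[0,0,0],"rotation":[0,0,0]},
  ],
)

```text
time_s: 7.05
tool_pos: [530.2, -169.1, 200.8]
eef_rot: [[-0.0, -0.091, 0.996], [0.001, 0.996, 0.091], [-1.0, 0.001, -0.0]]
ft_force: [-0.1, -0.1, -2.5]
gripper_width: 13.7
```

Run:
```python
from h import *
s=status.observe(); print(s['tool_pos'],s['time_s'])
for n in('scene','top'):
    I,D=vision.grab_frame(n); np.savez(f'{n}3.npz',I=I,D=D); cv2.imwrite(f'pics/{n}3.png',I[:,:,::-1])
    c=proj(n,[[532,-190,150]])[0].astype(int); print(c)
    x0=max(c[0]-65,0);y0=max(c[1]-50,0)
    cv2.imwrite(f'pics/{n}3c.png',cv2.resize(I[y0:c[1]+50,x0:c[0]+65,::-1],None,fx=6,fy=6,interpolation=2))
```

```text
[ 530.23961553 -169.12248925  200.76613396] 7.05
[193 147]
[443 234]
```

View pics/scene3c.png

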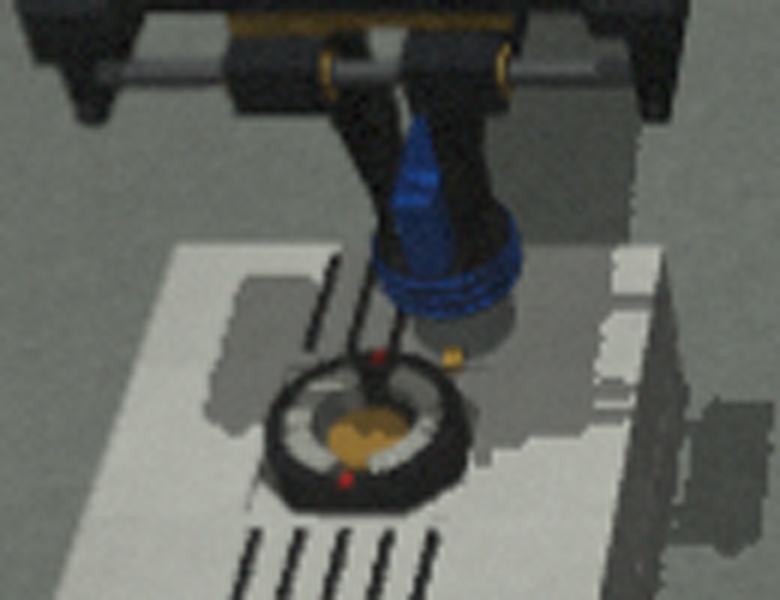

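View pics/top3c.png

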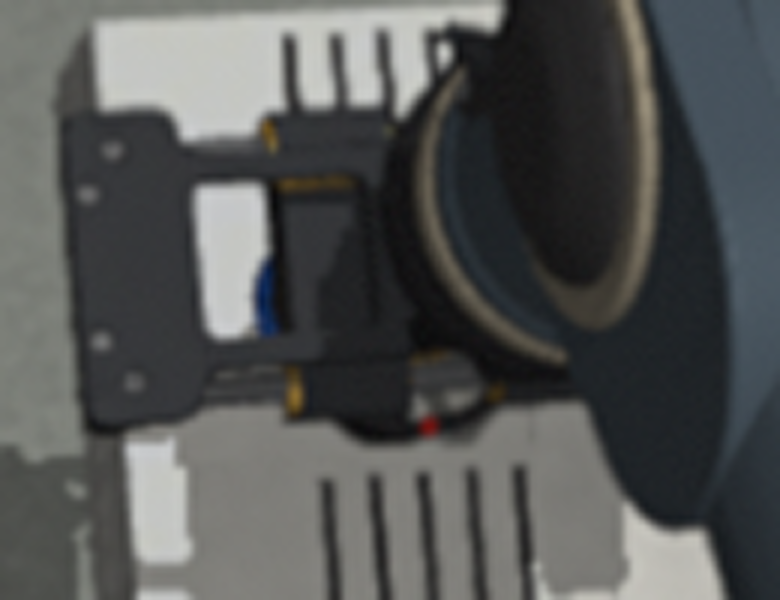

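```bash
cat > fit.py <<'E'
from h import *
from scipy.optimize import least_squares
def circ(c,z,r,a): return np.c_[c[0]+r*np.cos(a),c[1]+r*np.sin(a),np.full(len(a),z)]
def blue(I):
    f=I.astype(float); return f[...,2]-0.5*(f[...,0]+f[...,1])
def red(I):
    f=I.astype(float); return f[...,0]-0.5*(f[...,2]+f[...,1])
def samp(im,p): return cv2.remap(im.astype(np.float32),p[:,0].astype(np.float32).reshape(-1,1),p[:,1].astype(np.float32).reshape(-1,1),cv2.INTER_LINEAR).ravel()
def fit_edge(n,field,z,r,angs,c0,rng=5,step=0.25):
    """radial edge search in metric plane z: max |grad| of field along the radius at each angle, robust circle fit of centre"""
    offs=np.arange(-rng,rng+.01,step); pts=[]
    for a in angs:
        rr=r+offs
        p=proj(n,np.c_[c0[0]+rr*np.cos(a),c0[1]+rr*np.sin(a),np.full(len(rr),z)])
        s=cv2.GaussianBlur(samp(field,p).reshape(1,-1),(0,0),2.0).ravel(); g=np.abs(np.gradient(s))
        k=g.argmax()
        if 2<k<len(g)-3:
            w=g[max(k-4,0):k+5]; pts.append([a,(rr[max(k-4,0):k+5]*w).sum()/w.sum(),g[k]])
    return np.array(pts)
def solve(pts,r):
    a,rr=pts[:,0],pts[:,1]
    f=lambda v: (v[0]*np.cos(a)+v[1]*np.sin(a)+r-rr)
    s=least_squares(f,[0,0],loss='soft_l1',f_scale=0.5); return s.x, np.abs(f(s.x))
E
python3 - <<'E'
from fit import *
z=np.load('scene3.npz');I=z['I']
zb=200.7-60.6
cam=cal('scene')[2]
aF=np.arctan2(cam[1]+169,cam[0]-530)
print('dir to cam',np.degrees(aF))
for c0 in ([530.2,-169.1],[532,-170]):
    p=fit_edge('scene',blue(I),zb+24,23.5,aF+np.radians(np.arange(-70,71,5)),c0)
    x,e=solve(p,23.5); print(c0,x.round(2),np.array(c0)+x,e.mean().round(2),np.c_[np.degrees(p[:,0]-aF),p[:,1:]].round(1).tolist())
# brass lug
h=cv2.cvtColor(I,cv2.COLOR_RGB2HSV)
c=proj('scene',[[532,-190,150]])[0].astype(int);x0=c[0]-65;y0=c[1]-50
V=cv2.resize(I[y0:c[1]+50,x0:c[0]+65,::-1],None,fx=6,fy=6,interpolation=2)
def dr(P,col):
    for q in (proj('scene',P)-[x0,y0]+.5)*6: cv2.circle(V,tuple(int(v) for v in q),1,col,-1)
C=(530.2,-169.1);a=np.linspace(0,6.28,150)
dr(circ(C,zb+24,23.5,a),(0,255,0));dr(circ(C,zb+44,23.5,a),(0,255,255));dr(circ(C,zb+3,17,a),(255,255,0))
dr(circ((533.2,-213),96,33.5,a),(255,0,255))
u=np.radians(5.2);U=np.array([np.cos(u),np.sin(u),0]);W=np.array([-U[1],U[0],0])
for l in(17,25):
  for w in(-3,3):
    for zz in(3,8): dr(np.array([C[0],C[1],zb+zz])+l*U+w*W,(0,0,255))
for l in(-22,22):
  for w in(-7,7): dr(np.array([C[0],C[1],zb+74])+l*U+w*W,(0,0,255))
cv2.imwrite('pics/ov3.png',V)
E
```

```text
dir to cam 23.44202787972878
[530.2, -169.1] [-2.6  -1.91] [ 527.59784843 -171.0064968 ] 0.37 [[-70.0, 23.0, 3.4], [-65.0, 22.8, 3.0], [-60.0, 22.8, 2.9], [-55.0, 22.1, 3.3], [-50.0, 21.7, 2.8], [-45.0, 21.2, 2.0], [-40.0, 21.5, 2.6], [-35.0, 21.5, 3.0], [-30.0, 20.9, 3.4], [-25.0, 21.0, 4.3], [-20.0, 20.8, 4.4], [-15.0, 20.6, 2.8], [-10.0, 21.2, 3.3], [-5.0, 21.3, 2.6], [0.0, 21.3, 1.9], [5.0, 20.2, 3.6], [10.0, 19.9, 3.8], [15.0, 20.5, 2.3], [20.0, 20.0, 3.5], [25.0, 20.5, 4.6], [30.0, 20.2, 3.8], [35.0, 19.8, 2.4], [40.0, 19.9, 1.5], [45.0, 21.8, 1.9], [50.0, 21.3, 2.5], [55.0, 21.8, 2.1], [60.0, 21.3, 3.1], [65.0, 21.0, 4.0], [70.0, 20.8, 2.4]]
[532, -170] [-4.06 -0.98] [ 527.94123971 -170.97725821] 0.36 [[-70.0, 21.0, 2.9], [-65.0, 20.9, 3.2], [-60.0, 20.5, 3.0], [-55.0, 20.0, 3.1], [-50.0, 20.0, 2.8], [-45.0, 19.6, 1.9], [-40.0, 19.8, 2.4], [-35.0, 19.8, 3.0], [-30.0, 19.8, 3.0], [-25.0, 19.6, 3.5], [-20.0, 19.6, 4.2], [-15.0, 19.6, 3.7], [-10.0, 19.6, 2.8], [-5.0, 19.8, 3.1], [0.0, 20.0, 2.3], [5.0, 20.3, 1.9], [10.0, 19.6, 3.5], [15.0, 19.6, 3.4], [20.0, 19.8, 2.3], [25.0, 19.8, 3.3], [30.0, 20.3, 4.4], [35.0, 20.0, 4.4], [40.0, 19.8, 2.4], [45.0, 20.0, 1.8], [50.0, 22.0, 1.9], [55.0, 21.7, 2.6], [60.0, 22.3, 2.1], [65.0, 22.2, 3.1], [70.0, 22.0, 4.0]]
```

View pics/ov3.png

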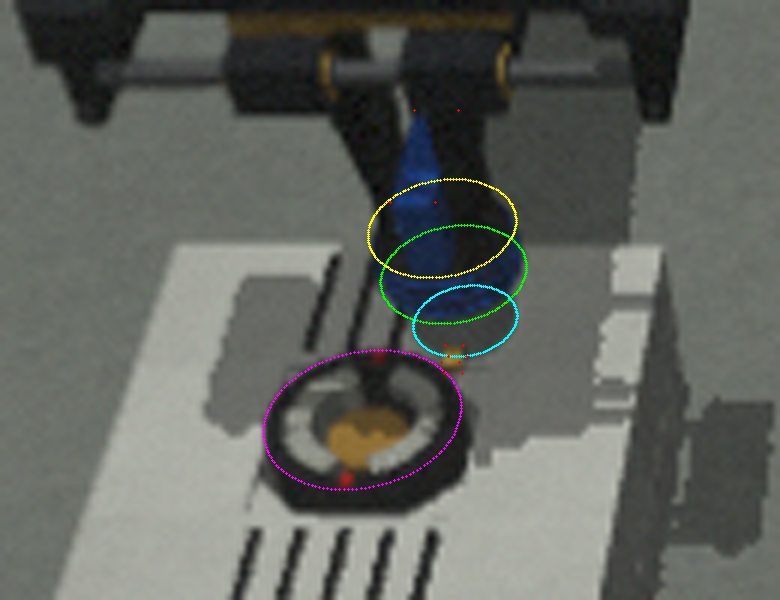

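Call:
play_rows(
  commands=[
    {"jaw":0.0,"translation":[0,0,-0.01],"rotation":[0,0,0]},
    {"jaw":0.0,"translation":[0,0,0],"rotation":[0,0,0]},
    {"jaw":0.0,"translation":[0,0,0],"rotation":[0,0,0]},
    {"jaw":0.0,"translation":[0,0,0],"rotation":[0,0,0]},
  ],
)

```text
time_s: 7.48
tool_pos: [530.4, -169.9, 190.3]
eef_rot: [[-0.001, -0.091, 0.996], [0.0, 0.996, 0.091], [-1.0, 0.0, -0.001]]
ft_force: [0.4, -0.2, -2.3]
gripper_width: 14.0
```

```bash
cat > m4.py <<'E'
from fit import *
import sys
tag=sys.argv[1]
s=status.observe(); T=s['tool_pos']; print(T,s['time_s'],s['ft_force'].round(1))
Is=[]
for k in range(3):
    I,D=vision.grab_frame('scene'); Is.append(I.astype(float))
s2=status.observe(); print(s2['tool_pos'])
I=np.mean(Is,0); np.savez(f'scene{tag}.npz',I=I,D=D)
T=(T+s2['tool_pos'])/2; zb=T[2]-60.6; n='scene'
cam=cal(n)[2]; aF=np.arctan2(cam[1]-T[1],cam[0]-T[0])
c0=T[:2]+[-1,-1]
for zz,nm in((24,'headbot'),):
    for span in(60,80):
        p=fit_edge(n,blue(I),zb+zz,23.5,aF+np.radians(np.arange(-span,span+1,4)),c0)
        x,e=solve(p,23.5); print(nm,span,(c0+x).round(2),'minus TCP',(c0+x-T[:2]).round(2),'res',e.mean().round(2))
yaw=np.degrees(np.arctan2(s2['eef_rot'][1,1],s2['eef_rot'][0,1])); print('toolyaw',yaw)
E
python3 m4.py 4
```

```text
[ 530.4374846  -169.92074369  190.32671445] 7.4833 [ 0.4 -0.2 -2.3]
[ 530.69523427 -170.28650437  190.72003077]
headbot 60 [ 528.29 -171.74] minus TCP [-2.28 -1.64] res 0.35
headbot 80 [ 528.21 -171.71] minus TCP [-2.36 -1.6 ] res 0.39
toolyaw 95.15955181875971
```

```bash
cat > m5.py <<'E'
from fit import *
cams={'scene':'scene0.npz','top':'top0.npz'}
for n,f in cams.items():
    I=np.load(f)['I'].astype(float); cam=cal(n)[2]
    c0=np.array([457.,287.])
    aF=np.arctan2(cam[1]-c0[1],cam[0]-c0[0])
    for span in(60,80):
        p=fit_edge(n,blue(I),24,23.5,aF+np.radians(np.arange(-span,span+1,4)),c0); x,e=solve(p,23.5)
        print(n,'lamp0',span,(c0+x).round(2),e.mean().round(2))
    # ring: white segs/ plunger brass: field = r - b
    br=I[...,0]-I[...,2]
    for zr in (94,96,98):
        c0=np.array([532.5,-212.5]); 
        p=fit_edge(n,br,zr-9,14,np.radians(np.arange(0,360,6)),c0,rng=4); x,e=solve(p,14)
        rb=[]
        print(n,'plunger z',zr,(c0+x).round(2),'res',e.mean().round(2),'meanr',p[:,1].mean().round(2))
        g=I.mean(-1)
        p=fit_edge(n,g,zr,33.5,np.radians(np.arange(0,360,4)),c0,rng=4); x,e=solve(p,33.5)
        print(n,'outer z',zr,(c0+x).round(2),'res',e.mean().round(2),'meanr',p[:,1].mean().round(2))
E
python3 m5.py
python3 - <<'E'
import numpy as np,cv2
for n in('scene','top'):
    I=np.load(f'{n}0.npz')['I']
    c=(190,170) if n=='scene' else (447,239)
    cv2.imwrite(f'pics/{n}ring.png',cv2.resize(I[c[1]-24:c[1]+24,c[0]-28:c[0]+28,::-1],None,fx=12,fy=12,interpolation=2))
E
```

```text
scene lamp0 60 [453.89 287.48] 0.39
scene lamp0 80 [453.83 287.45] 0.44
scene plunger z 94 [ 531.19 -214.15] res 0.95 meanr 14.12
scene outer z 94 [ 531.61 -213.41] res 1.3 meanr 34.39
scene plunger z 96 [ 532.56 -213.39] res 0.91 meanr 13.29
scene outer z 96 [ 532.76 -212.79] res 1.45 meanr 33.7
scene plunger z 98 [ 534.24 -212.46] res 1.09 meanr 13.0
scene outer z 98 [ 533.61 -212.36] res 1.99 meanr 32.11
top lamp0 60 [456.06 290.61] 0.32
top lamp0 80 [456.1  290.66] 0.33
top plunger z 94 [ 531.82 -212.41] res 0.29 meanr 13.8
top outer z 94 [ 532.67 -211.79] res 1.79 meanr 34.2
top plunger z 96 [ 531.61 -211.88] res 0.31 meanr 13.77
top outer z 96 [ 532.14 -211.89] res 1.87 meanr 33.65
top plunger z 98 [ 531.36 -211.29] res 0.34 meanr 13.73
top outer z 98 [ 532.   -212.44] res 1.98 meanr 33.07
```

View pics/scenering.png

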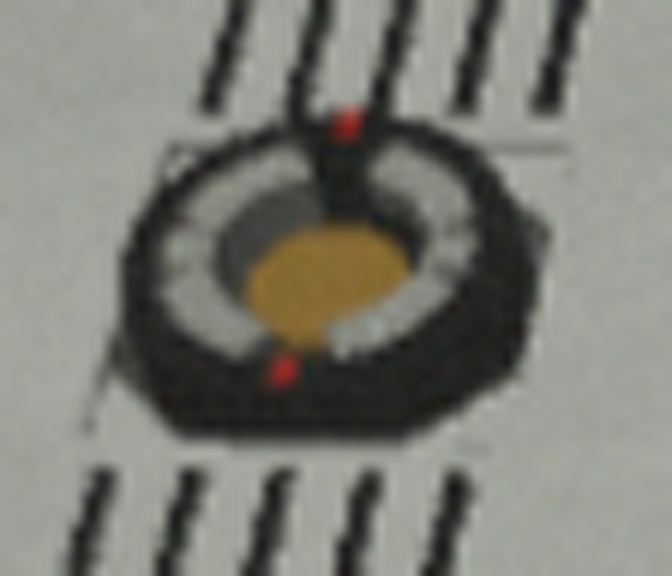

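View pics/topring.png

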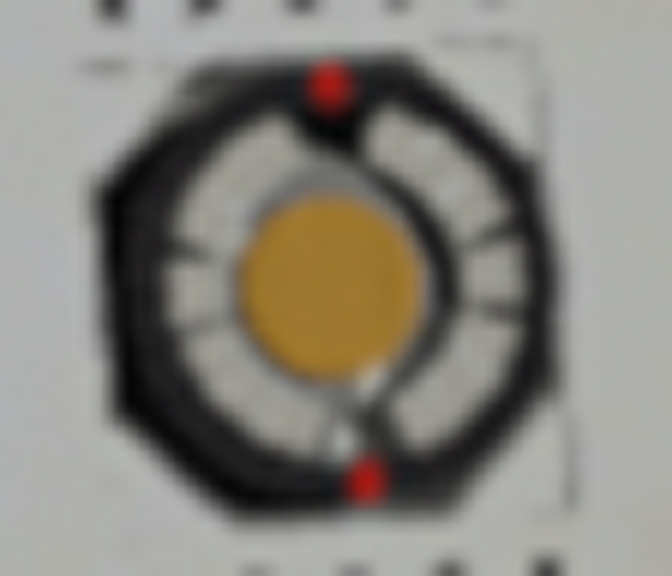

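```bash
cat > lug.py <<'E'
from fit import *
from scipy.optimize import minimize
def lugpoly(C,z0,yawdeg,sgn=1,lo=17,hi=25):
    u=np.radians(yawdeg);U=sgn*np.array([np.cos(u),np.sin(u),0]);W=np.array([-U[1],U[0],0])
    return np.array([[C[0],C[1],z0+zz]+l*U+w*W for l in(lo,hi) for w in(-3,3) for zz in(3,8)])
def brasscent(I,n,c,rad=7):
    p=proj(n,[c])[0]; f=I[...,0]-I[...,2]
    y,x=np.mgrid[0:I.shape[0],0:I.shape[1]]; m=(np.hypot(x-p[0],y-p[1])<rad)
    bg=np.median(f[m]); w=np.where(m,np.clip(f-bg-12,0,None),0)
    k=np.argmax(w); py,px=np.unravel_index(k,w.shape); w=np.where(np.hypot(x-px,y-py)<4.5,w,0)
    return np.array([(w*x).sum(),(w*y).sum()])/w.sum(), w.sum()
def predcent(n,C,z0,yaw,sgn=1):
    q=proj(n,lugpoly(C,z0,yaw,sgn)).astype(np.float32); h=cv2.convexHull(q*1.0)
    M=cv2.moments(h); return np.array([M['m10']/M['m00'],M['m01']/M['m00']])
def fitlug(I,n,z0,yaw,c0,sgn=1,rad=7):
    u=np.radians(yaw); c=[c0[0]+sgn*22*np.cos(u),c0[1]+sgn*22*np.sin(u),z0+5.5]
    ob,w=brasscent(I,n,c,rad)
    s=least_squares(lambda v:predcent(n,v,z0,yaw,sgn)-ob,c0)
    return s.x,ob,w
E
python3 - <<'E'
from lug import *
for n in('scene','top'):
  I=np.load(n+'0.npz')['I'].astype(float)
  for yaw in (22.6,):
    for sg in((1,-1) if n=='top' else (1,)): print(n,'0',sg,fitlug(I,n,0,yaw,np.array([457.,287.]),sg))
I=np.load('scene4.npz')['I'].astype(float)
print('4',fitlug(I,'scene',190.5-60.6,5.16,np.array([530.6,-170.1])))
E
```

```text
scene 0 1 (array([457., 287.]), array([429.61056751, 191.11937378]), np.float64(511.0))lug.py:11: RuntimeWarning: invalid value encountered in divide
  return np.array([(w*x).sum(),(w*y).sum()])/w.sum(), w.sum()
Traceback (most recent call last):
  File "lug.py", line 18, in fitlug
    s=least_squares(lambda v:predcent(n,v,z0,yaw,sgn)-ob,c0)
ValueError: Residuals are not finite in the initial point.
```

```bash
sed -i 's/-ob,c0)/-ob,c0,diff_step=1e-3)/' lug.py
python3 - <<'E'
from lug import *
I=np.load('scene0.npz')['I'].astype(float)
print(fitlug(I,'scene',0,22.6,np.array([457.,287.])))
I=np.load('scene3.npz')['I'].astype(float)
print('3',fitlug(I,'scene',200.7-60.6,5.2,np.array([530.3,-169.1])))
I=np.load('scene4.npz')['I'].astype(float)
print('4',fitlug(I,'scene',190.5-60.6,5.16,np.array([530.6,-170.1])))
E
```

```text
(array([455.59765652, 287.31996376]), array([429.61056751, 191.11937378]), np.float64(511.0))
3 (array([ 529.64237265, -169.66861669]), array([202.93076923, 156.26      ]), np.float64(650.0))
4 (array([ 529.82125604, -170.66829054]), array([203.35163821, 160.00415321]), np.float64(722.3333333333335))
```

Call:
play_rows(
  commands=[
    {"jaw":0.0,"translation":[0.001,-0.015,0],"rotation":[0,0,0]},
    {"jaw":0.0,"translation":[0.001,-0.015,-0.01],"rotation":[0,0,0]},
    {"jaw":0.0,"translation":[0,-0.0124,-0.01],"rotation":[0,0,-0.3]},
    {"jaw":0.0,"translation":[0,0,-0.005],"rotation":[0,0,0]},
    {"jaw":0.0,"translation":[0,0,0],"rotation":[0,0,0]},
  ],
)

```text
time_s: 8.05
tool_pos: [530.8, -214.4, 163.0]
eef_rot: [[-0.004, -0.081, 0.997], [0.002, 0.997, 0.081], [-1.0, 0.002, -0.004]]
ft_force: [0.1, 0.7, -2.4]
gripper_width: 13.7
```

Call:
play_rows(
  commands=[
    {"jaw":0.0,"translation":[0,0,0],"rotation":[0,0,0]},
    {"jaw":0.0,"translation":[0,0,0],"rotation":[0,0,0]},
    {"jaw":0.0,"translation":[0,0,0],"rotation":[0,0,0]},
  ],
)

```text
time_s: 8.3
tool_pos: [532.9, -211.9, 166.0]
eef_rot: [[0.001, -0.086, 0.996], [0.0, 0.996, 0.086], [-1.0, 0.0, 0.001]]
ft_force: [0.1, 0.6, -2.3]
gripper_width: 13.4
```

```bash
cat > m6.py <<'E'
from lug import *
import sys
tag=sys.argv[1]; n='scene'
s=status.observe(); T=s['tool_pos']; print(T,s['time_s'],s['ft_force'].round(1),s['joint_positions'].round(0))
Is=[]
for k in range(3):
    I,D=vision.grab_frame('scene'); Is.append(I.astype(float))
s2=status.observe(); T2=s2['tool_pos'];print(T2)
yaw=np.degrees(np.arctan2(s2['eef_rot'][1,1],s2['eef_rot'][0,1]))-90; print('bar yaw',yaw)
I=np.mean(Is,0); np.savez(f'scene{tag}.npz',I=I,D=D)
T=(T+T2)/2
f=fitlug(I,n,T[2]-60.6,yaw,T[:2]); print('lug fit - TCP',f[0]-T[:2],f[1:])
c=proj(n,[[532,-212,105]])[0].astype(int);x0=c[0]-40;y0=c[1]-33
V=cv2.resize(I[y0:y0+66,x0:x0+80,::-1].astype(np.uint8),None,fx=9,fy=9,interpolation=2)
cv2.imwrite(f'pics/m{tag}.png',V); print('origin',x0,y0)
E
python3 m6.py 6
```

```text
[ 532.93024001 -211.90555669  165.99327421] 8.3 [ 0.1  0.6 -2.3] [ 52.  29. -47. 104.  25.  58.  90.]
[ 532.81403657 -212.29879443  165.99013787]
bar yaw 4.899537028134063
lug fit - TCP [1.73128822 0.75829776] (array([185.10854817, 169.08175034]), np.float64(982.6666666666667))
origin 147 129
```

View pics/m6.png

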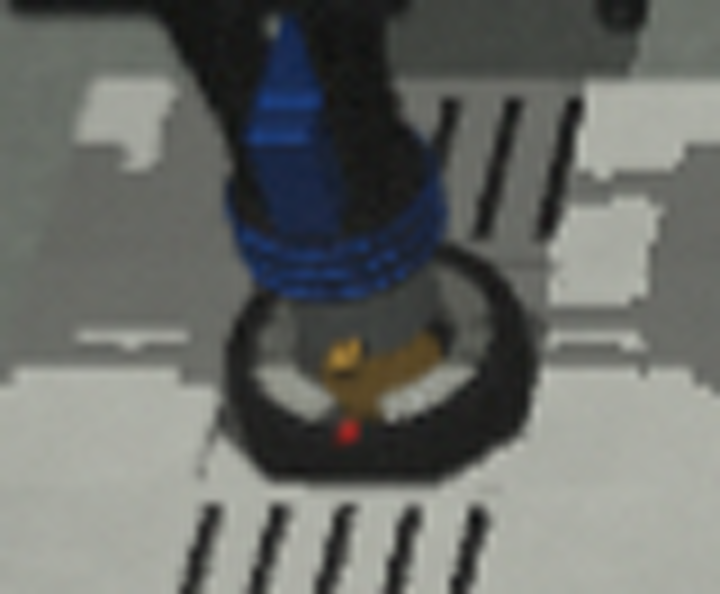

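```bash
cat > m7.py <<'E'
from lug import *
import sys
tag=sys.argv[1]; T=np.array([float(v) for v in sys.argv[2:5]]); yaw=float(sys.argv[5])
n='scene'; I=np.load(f'scene{tag}.npz')['I'].astype(float)
f=I[...,0]-I[...,2]
p=predcent(n,T[:2],T[2]-60.6,yaw)
x0,y0=(p-6).astype(int); print('pred',p); print(f[y0:y0+13,x0:x0+13].round(0).astype(int)); print(x0,y0)
r=I[...,0]-np.maximum(I[...,1],I[...,2]*1.0)
q=proj(n,[[T[0]+29,T[1]+2,96]])[0]; x0,y0=(q-5).astype(int); print((I[...,0]-I[...,1])[y0:y0+11,x0:x0+11].round(0).astype(int)); print(q,x0,y0)
E
python3 m7.py 6 532.87 -212.1 166 4.9
```

```text
pred [184.97725251 168.43814779]
[[  1  -6 -13 -18 -21 -16 -12 -10 -11  -5  -1   0   0]
 [  3   0   0   1   0   0  -1   0  -1  -1   0   2  -3]
 [  4   2   0  -1   0   0   0  -1  -1  -2   0   0  -1]
 [  4   3   0  -1  -1  -1  -1  -1  -1  -1   0  -2   0]
 [  3   2   0   0  -1   2  13  15  27   1   0  -1  -1]
 [  5   4   3   1   0  17  59  68  85  10   4   4   7]
 [  4   3   2   1   7  45  96  91  75  24  22  28  35]
 [  6   5   3   2  15  58  87  80  55  43  51  51  51]
 [  7   8   4   5  22  43  33  31  37  46  52  47  49]
 [  7   6   5   7  13  45  43  41  42  50  52  51  47]
 [  9   7   6   4   6  28  43  50  49  51  49  37  27]
 [  7   8   8   8   8   9  27  46  48  49  42  18   8]
 [  2   4   6   6   7   5   7  32  42  42  37  22   8]]
178 162
[[ -4  -1   3  16  15  15  15  17  17  18  15]
 [ -3  -4  -2   8  15  18  18  18  18  12   7]
 [ -2  -3  -1   1   8  14  17  18  16   3  -3]
 [ -3  -3  -2   0   0  10  16  16  13   5  -1]
 [  0  -2  -2   0   6  32  31   9   7   5  -1]
 [ -1   0   0   2  31  99  83   0   2   0   2]
 [  0  -1   0   4  45 104  69  -1   0   1  -1]
 [ -2   2  -1   4  21  27  11  -1  -1  -1   2]
 [  1   0   0  -1  -1  -2  -1  -1  -2  -2  -2]
 [  1   0   1   1   2  -1  -1   0  -2   0   1]
 [  1   0  -1  -2  -1  -3  -1  -1  -1  -1  -2]]
[185.53353371 176.44240222] 180 171
```

Call:
play_rows(
  commands=[
    {"jaw":0.0,"translation":[0.0002,-0.0004,-0.003],"rotation":[0,0,0]},
    {"jaw":0.0,"translation":[0,0,-0.003],"rotation":[0,0,0]},
    {"jaw":0.0,"translation":[0,0,-0.002],"rotation":[0,0,0]},
    {"jaw":0.0,"translation":[0,0,0],"rotation":[0,0,0]},
    {"jaw":0.0,"translation":[0,0,0],"rotation":[0,0,0]},
  ],
  newtons=45,
)

```text
time_s: 8.87
tool_pos: [532.6, -213.2, 157.3]
eef_rot: [[-0.001, -0.084, 0.996], [0.0, 0.996, 0.084], [-1.0, 0.0, -0.001]]
ft_force: [0.1, 0.1, -1.4]
gripper_width: 14.0
```

Call:
play_rows(
  commands=[
    {"jaw":0.0,"translation":[0,0,-0.0015],"rotation":[0,0,0]},
    {"jaw":0.0,"translation":[0,0,-0.001],"rotation":[0,0,0]},
    {"jaw":0.0,"translation":[0,0,0],"rotation":[0,0,0]},
    {"jaw":0.0,"translation":[0,0,0],"rotation":[0,0,0]},
  ],
)

```text
time_s: 9.2
tool_pos: [532.7, -213.2, 155.0]
eef_rot: [[-0.0, -0.084, 0.996], [0.0, 0.996, 0.084], [-1.0, 0.0, -0.0]]
ft_force: [0.1, -0.3, -2.2]
gripper_width: 13.7
```

Call:
play_rows(
  commands=[
    {"jaw":0.0,"translation":[0.0003,0.0006,0],"rotation":[0,0,0]},
    {"jaw":0.0,"translation":[0,0,-0.001],"rotation":[0,0,0]},
    {"jaw":0.0,"translation":[0,0,-0.001],"rotation":[0,0,0]},
    {"jaw":0.0,"translation":[0,0,0],"rotation":[0,0,0]},
    {"jaw":0.0,"translation":[0,0,0],"rotation":[0,0,0]},
  ],
)

```text
time_s: 9.62
tool_pos: [533.0, -212.6, 153.0]
eef_rot: [[-0.0, -0.084, 0.996], [0.0, 0.996, 0.084], [-1.0, 0.0, -0.0]]
ft_force: [-0.3, -0.3, -2.5]
gripper_width: 13.6
```

Call:
play_rows(
  commands=[
    {"jaw":0.0,"translation":[0,0,-0.001],"rotation":[0,0,0]},
    {"jaw":0.0,"translation":[0,0,-0.001],"rotation":[0,0,0]},
    {"jaw":0.0,"translation":[0,0,0],"rotation":[0,0,0]},
    {"jaw":0.0,"translation":[0,0,0],"rotation":[0,0,0]},
  ],
)

```text
time_s: 9.95
tool_pos: [533.0, -212.6, 151.0]
eef_rot: [[-0.0, -0.084, 0.996], [0.0, 0.996, 0.084], [-1.0, 0.0, -0.0]]
ft_force: [0.3, 0.3, -2.3]
gripper_width: 13.6
```

Call:
play_rows(
  commands=[
    {"jaw":0.0,"translation":[0,0,-0.001],"rotation":[0,0,0]},
    {"jaw":0.0,"translation":[0,0,-0.001],"rotation":[0,0,0]},
    {"jaw":0.0,"translation":[0,0,0],"rotation":[0,0,0]},
    {"jaw":0.0,"translation":[0,0,0],"rotation":[0,0,0]},
  ],
)

```text
time_s: 10.28
tool_pos: [533.0, -212.6, 149.0]
eef_rot: [[-0.0, -0.085, 0.996], [0.0, 0.996, 0.085], [-1.0, 0.0, -0.0]]
ft_force: [-0.3, -0.2, -2.3]
gripper_width: 13.6
```

Call:
play_rows(
  commands=[
    {"jaw":0.0,"translation":[0,0,-0.001],"rotation":[0,0,0]},
    {"jaw":0.0,"translation":[0,0,-0.001],"rotation":[0,0,0]},
    {"jaw":0.0,"translation":[0,0,0],"rotation":[0,0,0]},
    {"jaw":0.0,"translation":[0,0,0],"rotation":[0,0,0]},
  ],
)

```text
time_s: 10.62
tool_pos: [533.1, -212.6, 147.1]
eef_rot: [[0.0, -0.084, 0.996], [0.0, 0.996, 0.084], [-1.0, -0.0, 0.0]]
ft_force: [-0.6, 0.8, -2.1]
gripper_width: 13.4
```

```bash
python3 m6.py 8
```

```text
[ 533.12041461 -212.62897836  147.1137978 ] 10.6167 [-0.6  0.8 -2.1] [ 52.  30. -46. 105.  26.  56.  89.]
[ 533.12125376 -212.64633213  147.13490088]
bar yaw 4.846257821720741
lug fit - TCP [ 1.03860731 -1.25198608] (array([185.88405267, 175.30651061]), np.float64(911.3333333333331))
origin 147 129
```

View pics/m8.png

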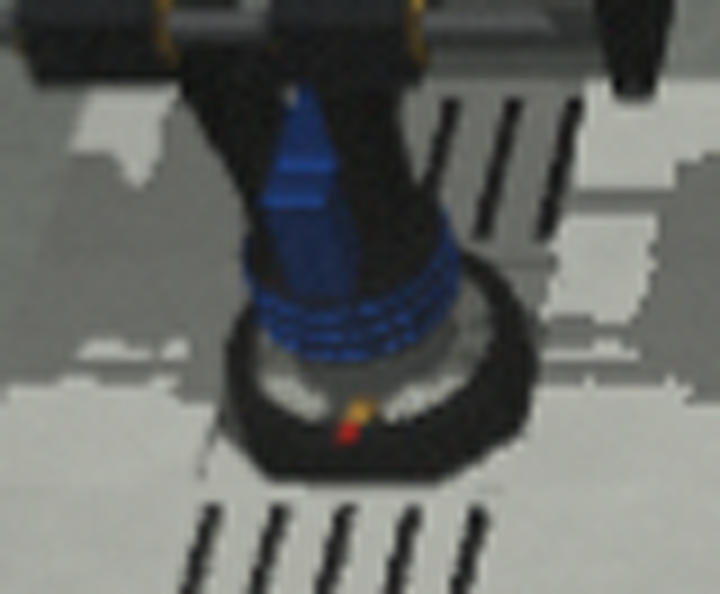

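The foot and the front lug, at crop (358,410) just above the red dot, are entering the slot without contact. I'll keep going down in 1 mm steps while watching the force.

Call:
play_rows(
  commands=[
    {"jaw":0.0,"translation":[0,0,-0.001],"rotation":[0,0,0]},
    {"jaw":0.0,"translation":[0,0,-0.001],"rotation":[0,0,0]},
    {"jaw":0.0,"translation":[0,0,0],"rotation":[0,0,0]},
  ],
)

```text
time_s: 11.02
tool_pos: [533.2, -212.6, 145.3]
eef_rot: [[0.0, -0.084, 0.996], [-0.0, 0.996, 0.084], [-1.0, -0.0, 0.0]]
ft_force: [-0.7, 0.4, 2.5]
gripper_width: 13.6
```

Call:
play_rows(
  commands=[
    {"jaw":0.0,"translation":[0,0,-0.001],"rotation":[0,0,0]},
    {"jaw":0.0,"translation":[0,0,0],"rotation":[0,0,0]},
    {"jaw":0.0,"translation":[0,0,0],"rotation":[0,0,0]},
  ],
)

```text
time_s: 11.27
tool_pos: [533.2, -212.6, 144.3]
eef_rot: [[0.0, -0.085, 0.996], [-0.0, 0.996, 0.085], [-1.0, -0.0, 0.0]]
ft_force: [-0.9, -0.8, 3.2]
gripper_width: 13.4
```

Call:
play_rows(
  commands=[
    {"jaw":0.0,"translation":[0,0,-0.001],"rotation":[0,0,0]},
    {"jaw":0.0,"translation":[0,0,0],"rotation":[0,0,0]},
    {"jaw":0.0,"translation":[0,0,0],"rotation":[0,0,0]},
  ],
)

```text
time_s: 11.52
tool_pos: [533.2, -212.6, 143.2]
eef_rot: [[0.0, -0.085, 0.996], [0.0, 0.996, 0.085], [-1.0, -0.0, 0.0]]
ft_force: [-0.3, 0.2, 4.2]
gripper_width: 13.9
```

Call:
play_rows(
  commands=[
    {"jaw":0.0,"translation":[0,0,-0.001],"rotation":[0,0,0]},
    {"jaw":0.0,"translation":[0,0,-0.001],"rotation":[0,0,0]},
    {"jaw":0.0,"translation":[0,0,-0.001],"rotation":[0,0,0]},
    {"jaw":0.0,"translation":[0,0,0],"rotation":[0,0,0]},
    {"jaw":0.0,"translation":[0,0,0],"rotation":[0,0,0]},
  ],
)

```text
time_s: 11.93
tool_pos: [533.2, -212.6, 140.2]
eef_rot: [[0.0, -0.085, 0.996], [-0.0, 0.996, 0.085], [-1.0, -0.0, 0.0]]
ft_force: [-1.0, 1.1, 4.6]
gripper_width: 13.6
```

Call:
play_rows(
  commands=[
    {"jaw":0.0,"translation":[0,0,-0.001],"rotation":[0,0,0]},
    {"jaw":0.0,"translation":[0,0,0],"rotation":[0,0,0]},
    {"jaw":0.0,"translation":[0,0,0],"rotation":[0,0,0]},
  ],
)

```text
time_s: 12.18
tool_pos: [533.2, -212.6, 139.3]
eef_rot: [[0.0, -0.085, 0.996], [-0.0, 0.996, 0.085], [-1.0, -0.0, 0.0]]
ft_force: [-1.1, 0.5, 6.4]
gripper_width: 13.5
```

Call:
play_rows(
  commands=[
    {"jaw":0.0,"translation":[0,0,-0.0005],"rotation":[0,0,0]},
    {"jaw":0.0,"translation":[0,0,0],"rotation":[0,0,0]},
    {"jaw":0.0,"translation":[0,0,0],"rotation":[0,0,0]},
  ],
)

```text
time_s: 12.43
tool_pos: [533.2, -212.6, 138.9]
eef_rot: [[0.0, -0.084, 0.996], [-0.0, 0.996, 0.084], [-1.0, -0.0, 0.0]]
ft_force: [-1.3, 0.5, 6.1]
gripper_width: 14.0
```

Call:
play_rows(
  commands=[
    {"jaw":0.0,"translation":[0,0,-0.0005],"rotation":[0,0,0]},
    {"jaw":0.0,"translation":[0,0,0],"rotation":[0,0,0]},
    {"jaw":0.0,"translation":[0,0,0],"rotation":[0,0,0]},
  ],
)

```text
time_s: 12.68
tool_pos: [533.2, -212.6, 138.4]
eef_rot: [[0.0, -0.085, 0.996], [-0.0, 0.996, 0.085], [-1.0, -0.0, 0.0]]
ft_force: [-2.1, 1.0, 6.2]
gripper_width: 13.8
```

Call:
play_rows(
  commands=[
    {"jaw":0.0,"translation":[0,0,-0.0005],"rotation":[0,0,0]},
    {"jaw":0.0,"translation":[0,0,0],"rotation":[0,0,0]},
    {"jaw":0.0,"translation":[0,0,0],"rotation":[0,0,0]},
  ],
)

```text
time_s: 12.93
tool_pos: [533.2, -212.6, 138.0]
eef_rot: [[0.0, -0.085, 0.996], [-0.0, 0.996, 0.085], [-1.0, -0.0, 0.0]]
ft_force: [-1.4, -0.6, 6.2]
gripper_width: 13.4
```

Call:
play_rows(
  commands=[
    {"jaw":0.0,"translation":[0,0,-0.0005],"rotation":[0,0,0]},
    {"jaw":0.0,"translation":[0,0,0],"rotation":[0,0,0]},
    {"jaw":0.0,"translation":[0,0,0],"rotation":[0,0,0]},
  ],
)

```text
time_s: 13.18
tool_pos: [533.2, -212.6, 137.6]
eef_rot: [[0.0, -0.085, 0.996], [-0.0, 0.996, 0.085], [-1.0, -0.0, 0.0]]
ft_force: [-2.3, 0.7, 7.9]
gripper_width: 13.5
```

Call:
play_rows(
  commands=[
    {"jaw":0.0,"translation":[-0.0003,0,-0.0005],"rotation":[0,0,0]},
    {"jaw":0.0,"translation":[0,0,0],"rotation":[0,0,0]},
    {"jaw":0.0,"translation":[0,0,0],"rotation":[0,0,0]},
  ],
)

```text
time_s: 13.43
tool_pos: [533.2, -212.5, 137.5]
eef_rot: [[0.001, -0.085, 0.996], [-0.001, 0.996, 0.085], [-1.0, -0.001, 0.001]]
ft_force: [-2.3, 1.3, 8.5]
gripper_width: 13.7
```

Call:
play_rows(
  commands=[
    {"jaw":0.0,"translation":[0,0,-0.0005],"rotation":[0,0,0]},
    {"jaw":0.0,"translation":[0,0,0],"rotation":[0,0,0]},
    {"jaw":0.0,"translation":[0,0,0],"rotation":[0,0,0]},
  ],
)

```text
time_s: 13.68
tool_pos: [533.3, -212.5, 137.4]
eef_rot: [[0.001, -0.085, 0.996], [-0.001, 0.996, 0.085], [-1.0, -0.001, 0.001]]
ft_force: [-3.5, 0.8, 12.3]
gripper_width: 14.1
```

Bottomed: z stalled at 137.4 with about 14.5 N net. I'll ease back about 1 mm and then twist clockwise in small steps.

Call:
play_rows(
  commands=[
    {"jaw":0.0,"translation":[-0.0003,0,0.0008],"rotation":[0,0,0]},
    {"jaw":0.0,"translation":[0,0,0.0003],"rotation":[0,0,0]},
    {"jaw":0.0,"translation":[0,0,0],"rotation":[0,0,0]},
  ],
)

```text
time_s: 13.93
tool_pos: [533.1, -212.6, 137.9]
eef_rot: [[0.001, -0.085, 0.996], [-0.0, 0.996, 0.085], [-1.0, -0.001, 0.001]]
ft_force: [-2.3, 1.1, 6.8]
gripper_width: 13.8
```

Call:
play_rows(
  commands=[
    {"jaw":0.0,"translation":[0,0,0],"rotation":[0,0,-2]},
    {"jaw":0.0,"translation":[0,0,0],"rotation":[0,0,-2]},
    {"jaw":0.0,"translation":[0,0,0],"rotation":[0,0,-2]},
    {"jaw":0.0,"translation":[0,0,0],"rotation":[0,0,0]},
  ],
)

```text
time_s: 14.27
tool_pos: [533.3, -212.7, 137.9]
eef_rot: [[0.002, 0.021, 1.0], [-0.001, 1.0, -0.021], [-1.0, -0.001, 0.002]]
ft_force: [-0.6, 0.6, 7.6]
gripper_width: 13.6
```

```bash
cat > st.py <<'E'
from h import *
s=status.observe(); R=s['eef_rot']; print(s['time_s'],s['tool_pos'].round(2),'baryaw',np.degrees(np.arctan2(R[1,1],R[0,1])).round(2)-90,s['ft_force'].round(2),s['ft_torque'].round(3),s['joint_positions'].round(0))
E
python3 st.py
```

```text
14.2667 [ 533.35 -212.68  137.91] baryaw -1.2099999999999937 [-0.59  0.58  7.58] [0.091 0.081 0.059] [ 50.  30. -44. 106.  26.  54.  84.]
```

Call:
play_rows(
  commands=[
    {"jaw":0.0,"translation":[0,0,0],"rotation":[0,0,-3]},
    {"jaw":0.0,"translation":[0,0,0],"rotation":[0,0,-3]},
    {"jaw":0.0,"translation":[0,0,0],"rotation":[0,0,-3]},
    {"jaw":0.0,"translation":[0,0,0],"rotation":[0,0,-3]},
    {"jaw":0.0,"translation":[0,0,0],"rotation":[0,0,0]},
  ],
)

```text
time_s: 14.68
tool_pos: [533.3, -212.9, 137.9]
eef_rot: [[0.002, 0.229, 0.973], [-0.001, 0.973, -0.229], [-1.0, -0.001, 0.002]]
ft_force: [-1.1, -0.2, 6.7]
gripper_width: 13.7
```

Call:
play_rows(
  commands=[
    {"jaw":0.0,"translation":[0,0,0],"rotation":[0,0,-3]},
    {"jaw":0.0,"translation":[0,0,0],"rotation":[0,0,-3]},
    {"jaw":0.0,"translation":[0,0,0],"rotation":[0,0,-3]},
    {"jaw":0.0,"translation":[0,0,0],"rotation":[0,0,-3]},
    {"jaw":0.0,"translation":[0,0,0],"rotation":[0,0,0]},
  ],
)

```text
time_s: 15.1
tool_pos: [533.4, -212.8, 137.9]
eef_rot: [[0.002, 0.426, 0.905], [-0.001, 0.905, -0.426], [-1.0, 0.0, 0.002]]
ft_force: [-0.2, 0.3, 6.2]
gripper_width: 13.7
```

```bash
python3 st.py
```

```text
15.1 [ 533.35 -212.75  137.92] baryaw -25.239999999999995 [-0.2   0.29  6.22] [ 0.042  0.088 -0.018] [ 46.  29. -38. 106.  22.  53.  63.]
```

Call:
play_rows(
  commands=[
    {"jaw":0.0,"translation":[0,0,0],"rotation":[0,0,-4]},
    {"jaw":0.0,"translation":[0,0,0],"rotation":[0,0,-4]},
    {"jaw":0.0,"translation":[0,0,0],"rotation":[0,0,-4]},
    {"jaw":0.0,"translation":[0,0,0],"rotation":[0,0,-4]},
    {"jaw":0.0,"translation":[0,0,0],"rotation":[0,0,0]},
  ],
)

```text
time_s: 15.52
tool_pos: [533.3, -212.9, 137.9]
eef_rot: [[0.002, 0.66, 0.752], [-0.001, 0.752, -0.66], [-1.0, 0.0, 0.002]]
ft_force: [-0.8, 0.0, 6.7]
gripper_width: 14.2
```

Call:
play_rows(
  commands=[
    {"jaw":0.0,"translation":[0,0,0],"rotation":[0,0,-4]},
    {"jaw":0.0,"translation":[0,0,0],"rotation":[0,0,-4]},
    {"jaw":0.0,"translation":[0,0,0],"rotation":[0,0,-4]},
    {"jaw":0.0,"translation":[0,0,0],"rotation":[0,0,-4]},
    {"jaw":0.0,"translation":[0,0,0],"rotation":[0,0,0]},
  ],
)

```text
time_s: 15.93
tool_pos: [533.3, -213.0, 138.0]
eef_rot: [[0.002, 0.841, 0.54], [-0.001, 0.54, -0.841], [-1.0, 0.001, 0.002]]
ft_force: [-0.8, -0.4, 6.3]
gripper_width: 13.7
```

```bash
python3 st.py
```

```text
15.9333 [ 533.32 -212.99  137.96] baryaw -57.28 [-0.8  -0.4   6.32] [-0.049  0.068 -0.093] [ 41.  27. -31. 106.  17.  51.  35.]
```

Call:
play_rows(
  commands=[
    {"jaw":0.0,"translation":[0,0,0],"rotation":[0,0,-4]},
    {"jaw":0.0,"translation":[0,0,0],"rotation":[0,0,-4]},
    {"jaw":0.0,"translation":[0,0,0],"rotation":[0,0,-4]},
    {"jaw":0.0,"translation":[0,0,0],"rotation":[0,0,-4]},
    {"jaw":0.0,"translation":[0,0,0],"rotation":[0,0,0]},
  ],
)

```text
time_s: 16.35
tool_pos: [533.3, -212.9, 137.9]
eef_rot: [[0.002, 0.958, 0.288], [-0.001, 0.288, -0.958], [-1.0, 0.002, 0.002]]
ft_force: [-1.3, 0.0, 6.1]
gripper_width: 13.6
```

Call:
play_rows(
  commands=[
    {"jaw":0.0,"translation":[0,0,0],"rotation":[0,0,-3]},
    {"jaw":0.0,"translation":[0,0,0],"rotation":[0,0,-3]},
    {"jaw":0.0,"translation":[0,0,0],"rotation":[0,0,-3]},
    {"jaw":0.0,"translation":[0,0,0],"rotation":[0,0,0]},
    {"jaw":0.0,"translation":[0,0,0],"rotation":[0,0,0]},
  ],
)

```text
time_s: 16.77
tool_pos: [533.3, -213.0, 137.9]
eef_rot: [[0.002, 0.991, 0.136], [-0.001, 0.136, -0.991], [-1.0, 0.002, 0.001]]
ft_force: [-1.5, 0.7, 6.7]
gripper_width: 13.6
```

```bash
python3 st.py
```

```text
16.7667 [ 533.25 -212.96  137.92] baryaw -82.16 [-1.48  0.67  6.67] [-0.039  0.165 -0.057] [ 37.  26. -25. 107.  14.  51.  13.]
```

Call:
play_rows(
  commands=[
    {"jaw":0.0,"translation":[0,0,0],"rotation":[0,0,-2]},
    {"jaw":0.0,"translation":[0,0,0],"rotation":[0,0,-1]},
    {"jaw":0.0,"translation":[0,0,0],"rotation":[0,0,0]},
    {"jaw":0.0,"translation":[0,0,0],"rotation":[0,0,0]},
  ],
)

```text
time_s: 17.1
tool_pos: [533.2, -212.9, 137.9]
eef_rot: [[0.002, 0.996, 0.085], [-0.001, 0.085, -0.996], [-1.0, 0.002, 0.001]]
ft_force: [-1.2, 0.2, 7.0]
gripper_width: 13.5
```

Call:
play_rows(
  commands=[
    {"jaw":0.0,"translation":[0,0,0.001],"rotation":[0,0,0]},
    {"jaw":0.0,"translation":[0,0,0.001],"rotation":[0,0,0]},
    {"jaw":0.0,"translation":[0,0,0.001],"rotation":[0,0,0]},
    {"jaw":0.0,"translation":[0,0,0],"rotation":[0,0,0]},
    {"jaw":0.0,"translation":[0,0,0],"rotation":[0,0,0]},
  ],
)

```text
time_s: 17.52
tool_pos: [533.1, -212.9, 140.6]
eef_rot: [[0.002, 0.996, 0.085], [-0.001, 0.085, -0.996], [-1.0, 0.002, 0.001]]
ft_force: [-0.2, -0.1, 5.8]
gripper_width: 13.7
```

```bash
python3 st.py
```

```text
17.5167 [ 533.14 -212.89  140.61] baryaw -85.15 [-0.24 -0.09  5.8 ] [-0.155 -0.115  0.035] [ 36.  25. -24. 106.  13.  51.  10.]
```

Call:
play_rows(
  commands=[
    {"jaw":0.0,"translation":[0,0,0.001],"rotation":[0,0,0]},
    {"jaw":0.0,"translation":[0,0,0.001],"rotation":[0,0,0]},
    {"jaw":0.0,"translation":[0,0,0],"rotation":[0,0,0]},
    {"jaw":0.0,"translation":[0,0,0],"rotation":[0,0,0]},
  ],
)

```text
time_s: 17.85
tool_pos: [533.1, -212.9, 142.4]
eef_rot: [[0.002, 0.996, 0.084], [-0.0, 0.084, -0.996], [-1.0, 0.002, 0.001]]
ft_force: [1.8, -0.9, 4.3]
gripper_width: 13.6
```

Call:
play_rows(
  commands=[
    {"jaw":0.0,"translation":[0,0,0.0005],"rotation":[0,0,0]},
    {"jaw":0.0,"translation":[0,0,0],"rotation":[0,0,0]},
    {"jaw":0.0,"translation":[0,0,0],"rotation":[0,0,0]},
  ],
)

```text
time_s: 18.1
tool_pos: [533.0, -212.9, 142.9]
eef_rot: [[0.002, 0.996, 0.084], [-0.0, 0.084, -0.996], [-1.0, 0.001, 0.001]]
ft_force: [2.8, -0.2, 3.3]
gripper_width: 13.9
```

Call:
play_rows(
  commands=[
    {"jaw":0.0,"translation":[0,0,0.0005],"rotation":[0,0,0]},
    {"jaw":0.0,"translation":[0,0,0],"rotation":[0,0,0]},
    {"jaw":0.0,"translation":[0,0,0],"rotation":[0,0,0]},
  ],
)

```text
time_s: 18.35
tool_pos: [532.9, -212.8, 143.1]
eef_rot: [[0.001, 0.996, 0.084], [-0.0, 0.084, -0.996], [-1.0, 0.001, 0.0]]
ft_force: [3.9, -2.0, -0.1]
gripper_width: 13.4
```

Call:
play_rows(
  commands=[
    {"jaw":0.0,"translation":[0.0003,-0.0001,-0.0003],"rotation":[0,0,0]},
    {"jaw":0.0,"translation":[0,0,0],"rotation":[0,0,0]},
    {"jaw":0.0,"translation":[0,0,0],"rotation":[0,0,0]},
  ],
)

```text
time_s: 18.6
tool_pos: [533.0, -212.8, 143.0]
eef_rot: [[0.001, 0.996, 0.084], [-0.0, 0.084, -0.996], [-1.0, 0.001, 0.0]]
ft_force: [4.3, -1.0, 1.5]
gripper_width: 13.8
```

Call:
play_rows(
  commands=[
    {"jaw":0.2,"translation":[0,0,0],"rotation":[0,0,0]},
    {"jaw":0.3,"translation":[0,0,0],"rotation":[0,0,0]},
    {"jaw":0.4,"translation":[0,0,0],"rotation":[0,0,0]},
    {"jaw":0.5,"translation":[0,0,0],"rotation":[0,0,0]},
    {"jaw":0.5,"translation":[0,0,0],"rotation":[0,0,0]},
  ],
)

```text
time_s: 19.02
tool_pos: [531.6, -212.2, 142.2]
eef_rot: [[-0.003, 0.996, 0.085], [0.001, 0.085, -0.996], [-1.0, -0.003, -0.001]]
ft_force: [-0.7, -0.7, -0.2]
gripper_width: 36.2
```

Call:
play_rows(
  commands=[
    {"jaw":0.5,"translation":[0,0,0],"rotation":[0,0,0]},
    {"jaw":0.5,"translation":[0,0,0],"rotation":[0,0,0]},
  ],
)

```text
time_s: 19.18
tool_pos: [532.3, -212.5, 142.6]
eef_rot: [[-0.001, 0.996, 0.085], [0.0, 0.085, -0.996], [-1.0, -0.001, -0.0]]
ft_force: [-0.3, -0.4, 0.0]
gripper_width: 42.1
```

Released. Now I'll retreat straight up, then move aside to get a clear view.

Call:
play_rows(
  commands=[
    {"jaw":0.5,"translation":[0,0,0.01],"rotation":[0,0,0]},
    {"jaw":0.5,"translation":[0,0,0.02],"rotation":[0,0,0]},
    {"jaw":0.5,"translation":[0,0,0.03],"rotation":[0,0,0]},
    {"jaw":0.5,"translation":[0,0,0.03],"rotation":[0,0,0]},
    {"jaw":0.5,"translation":[0,0,0.03],"rotation":[0,0,0]},
  ],
)

```text
time_s: 19.6
tool_pos: [532.5, -212.5, 264.9]
eef_rot: [[0.0, 0.996, 0.085], [0.0, 0.085, -0.996], [-1.0, 0.0, -0.0]]
ft_force: [0.9, 0.8, 0.3]
gripper_width: 43.4
```

Call:
play_rows(
  commands=[
    {"jaw":0.5,"translation":[-0.005,-0.035,0.005],"rotation":[0,0,0]},
    {"jaw":0.5,"translation":[-0.005,-0.037,0],"rotation":[0,0,0]},
    {"jaw":0.5,"translation":[-0.005,-0.037,0],"rotation":[0,0,0]},
    {"jaw":0.5,"translation":[-0.005,-0.037,0],"rotation":[0,0,0]},
    {"jaw":0.5,"translation":[-0.005,-0.037,0],"rotation":[0,0,0]},
  ],
)

```text
time_s: 20.02
tool_pos: [507.2, -397.3, 269.1]
eef_rot: [[0.001, 0.996, 0.085], [-0.001, 0.085, -0.996], [-1.0, 0.001, 0.001]]
ft_force: [-0.3, -0.7, 0.0]
gripper_width: 43.5
```

Call:
play_rows(
  commands=[
    {"jaw":0.5,"translation":[-0.005,-0.02,0],"rotation":[0,0,0]},
    {"jaw":0.5,"translation":[0,0,0],"rotation":[0,0,0]},
    {"jaw":0.5,"translation":[0,0,0],"rotation":[0,0,0]},
  ],
)

```text
time_s: 20.27
tool_pos: [501.9, -417.1, 268.1]
eef_rot: [[-0.0, 0.997, 0.081], [0.0, 0.081, -0.997], [-1.0, 0.0, -0.0]]
ft_force: [-0.4, 1.4, 0.0]
gripper_width: 43.8
```

Run:
```python
from h import *
s=status.observe(); print(s['tool_pos'],s['time_s'],s['ft_force'],s['joint_positions'].round(0))
for n in('scene','top'):
    I,D=vision.grab_frame(n); np.savez(f'{n}9.npz',I=I,D=D); cv2.imwrite(f'pics/{n}9.png',I[:,:,::-1])
    P=cloud(n,D); hsv=cv2.cvtColor(I,cv2.COLOR_RGB2HSV)
    m=(hsv[...,0]>100)&(hsv[...,0]<130)&(hsv[...,1]>120)&(np.hypot(P[...,0]-532,P[...,1]+212)<45)&(P[...,2]>150)
    X=P[m]; 
    if len(X): print(n,'bartop',cv2.minAreaRect(X[:,:2].astype(np.float32)),np.percentile(X[:,2],[50,90]))
    c=proj(n,[[532,-212,120]])[0].astype(int)
    cv2.imwrite(f'pics/{n}9c.png',cv2.resize(I[max(c[1]-50,0):c[1]+50,c[0]-65:c[0]+65,::-1],None,fx=6,fy=6,interpolation=2))
    # change check elsewhere
    I0=np.load(n+'0.npz')['I'];
```

```text
[ 501.87228346 -417.05797283  268.08455065] 20.2667 [-0.38860156  1.41792289  0.04338877] [ 51.  25. -21.  88.   9.  69.  33.]
scene bartop ((535.0780639648438, -212.7398223876953), (15.984397888183594, 42.12340545654297), 7.634871482849121) [155.13102343 156.73771439]
top bartop ((532.7158813476562, -210.52337646484375), (14.269329071044922, 42.92826843261719), 4.240975856781006) [157.08148242 158.96907025]
```

View pics/scene9c.png

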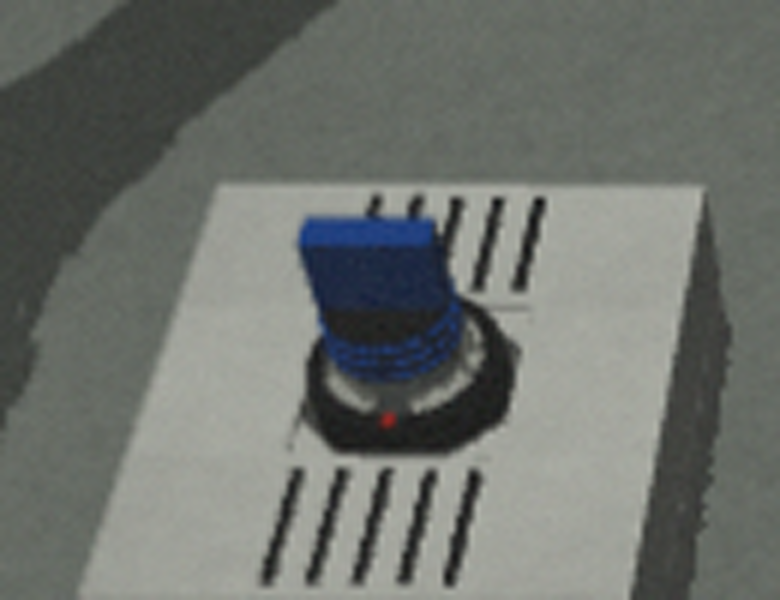

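View pics/top9.png

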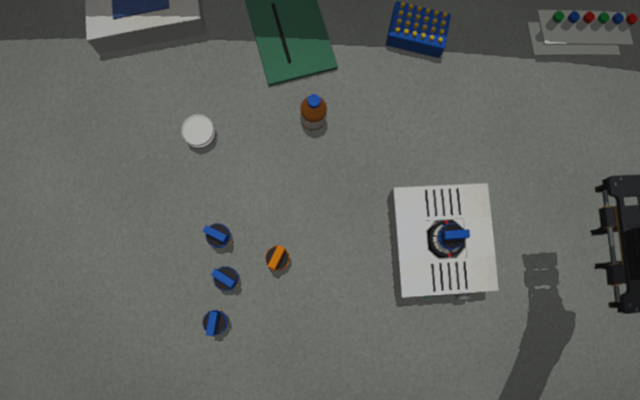

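The lamp sits upright in the socket. Its bar is along house y (94.2° against the house's 94.8°), with the top at about z 156 to 157, which is the locked height. The other items look unmoved at the same pixels. Handing in.

Run:
```python
from h import *
a=np.load('top0.npz')['I'].astype(int);b=np.load('top9.npz')['I'].astype(int)
for nm,(x,y) in dict(spare=(277,258),bottle=(314,110),dishes=(198,131),l1=(217,236),l2=(225,279),l3=(214,323)).items():
    print(nm,np.abs(a-b)[y-22:y+22,x-22:x+22].mean().round(2))
print(workorder.close_job())
```

```text
spare 0.62
bottle 0.66
dishes 0.55
l1 0.62
l2 0.61
l3 0.62
the job is handed in; nothing more can be done
None
```

The blue lamp module that stood farthest to the robot's left is locked in the bayonet socket and released, and the job is handed in. No verdict came back.

**What I did:** I gripped the lamp by its bar and lowered it into the slots. I pressed until it bottomed: the height stalled at about 14.5 N net force, against the 35 N limit. I backed off about half a millimetre, turned it 90° clockwise, let the spring lift it and opened the gripper. The last pictures were taken at about 20.3 s of the 64 s allowed.

**Last checks:**
- **Lock:** when lifted, the lamp stopped about 4 mm below where it had first touched the plunger, and the upward force vanished. That is the expected locked height. I did not test the lock by pulling or twisting.
- **Bar:** it lies along the house's y axis, at 94.2° in the top camera against 94.8° for the house. Its top is at about z 156–157.
- **Other objects:** the orange module, bottle, dishes and the other three blue modules show no change in the top picture.

**Disagreements:**
- **Camera offset:** the two cameras differed by 2–3 mm in position, so I relied on where the lug sat relative to the slot's red dot in one picture, and on contact forces. In the final pictures the bar direction from the scene camera was noisier, at about 97.6°.
- **Sideways force:** it reached about 4 N at the bottom of the press and again as the lamp rose into the lock. It dropped to under 1 N once I let go.

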